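# Load the dark sample store and hang its lift-off door

### The arm

A 7-joint arm with a two-finger parallel gripper is mounted at the origin on a cart in front of the work surface, level with it; the furniture and walls round the work are solid. World frame = base frame: x ahead of the robot, y to its left, z up, the work surface at z = 0. Lengths are in m, angles in rad, forces in N, time in s.
With the tool pointing down it reaches from about 0.4 to 0.9 m from the base axis. Payload 5.6 kg.
Tool frame: the origin (TCP) lies at the very end of the fingers, on their centre line; the grasp point (between the pads) lies 19 mm behind it (grip_point_offset is the distance from the TCP to the grasp point, in m); z points along the fingers, y is the line along which they close (so a half turn about z gives the same grasp; the last joint's range is limited). The gripper opens to 92 mm and grips with 3 to 60 N. Pads are 20 mm wide; open, the fingers measure 128 mm over their backs; the gripper's body (75 mm by 189 mm) begins 69 mm behind the grasp point.
Start: joints at [-1.29, 0.468, -0.012, 1.603, 0.006, 1.071, -0.056], TCP at [0.207, 0.616, 0.215] pointing down, gripper open.
Joint ranges: [-2.53, 2.53], [-0.31, 2.02], [-1.57, 1.55], [0.28, 2.44], [-1.29, 4.43], [0.15, 1.84], [-2.92, 2.92]. Speed limits (rad/s): [2.57, 2.57, 3.14, 3.14, 3.14, 3.14, 3.14].

### API

Orientations are given as a unit quaternion [x, y, z, w].
In Python, from rig import * gives the robot as it stands.
- The arm moves only by the shell command python3 -m crank 'ROWS' [FORCE]. ROWS is JSON, a list of rows, each an object with "delta_pos": the shift along the world's x, y, z in mm, a list of three; "angular": the turn, a rotation vector about the world's x, y, z in rad, a list of three; "hand": the finger opening in mm, from 0 to 91.9. In form: [{"delta_pos": [dx, dy, dz], "angular": [rx, ry, rz], "hand": hand}, ...]. A call has exactly 10 rows; each row is the pose to reach, as a shift and turn from the pose commanded when the call began; what a row does not reach only later rows make up. A row lasts 1/8 s, in which the tool goes at most 62.5 mm and 10.7 degrees, less where a joint would pass 70% of its speed; a pose out of reach is approached as far as the arm can. A call with a gripper value outside its range is refused whole. The fingers move at their own pace and stop on an object; FORCE is the grip in N (left out, the last holds). Time passes only in rows, so rows that repeat a pose let the fingers close, or fill a call up. It gives the time, the measured TCP pose, the force, the opening and the grip force at its end, in the units of the state.
- state(): the state, without advancing time (a new reading comes with each control period).
- grab_frame(name): name is "scene" or "top"; returns a dict with "pixels" (420x560x3 uint8, red, green, blue), "z_map" (420x560 float32, m along the optical axis (not along the pixel's ray), 0 where there is no reading), "fovy" (degrees; the focal length in pixels is half the picture's height over the tangent of half this angle, whatever the lens; pixels are square), "cx", "cy" (the principal point, pixels), "xyz" and "orientation" of the camera in the world. Camera axes: x right, y down, z forward; pixel columns grow to the right and rows downward; lengths in m; the calibration is good to about 2 mm. A picture is of the moment at which its call begins.
- hand_in(): hands the job in; it is judged then, once.
The state is a dict: "time": time; "joints": joint angles; "joint_vel": joint speeds; "effort": joint torques, N m; "position": TCP position; "eef_rot": TCP orientation; "ft_force": force on the tool from outside, world axes, zero at the start; "ft_torque": the same for the moment, N m; "width": opening from 0.0 (shut) to 1.0 (fully open); "gripper_force": force on a finger pad.
Only numpy, scipy, OpenCV 4.12 (cv2) and the standard library are available. Lean on these libraries where they do the work, as an engineer would, in place of code of your own. Each camera call takes 0.05 s, during which the arm holds its last target. There are 200 camera calls.

### The job

Take the release pin from its holder and push it down through the small hole in the roof of the white sample store to trip the latch hidden inside, so that the tray springs out; put the pin back in its holder. Stand every loose red-capped bottle from the left of the bench upright in the tray, each in a pocket, then push the tray fully home until it latches. Last, lift the grey door by its tab out of its rest, lower both knuckles right down onto the two pintle pins of the store, and leave it hanging closed across the tray front, without displacing the timer, beaker or flask.

Things in the scene. Friction and masses are not known exactly. Their poses are not given: they have to be found in the camera images.
- store: white metal housing, 150 mm deep (x) by 190 mm wide (y) by 120 mm tall, fixed on the bench, its front facing the robot; it differs in place and yaw from start to start. Origin at the centre of its underside; its own -x points out of the front, y to its left side as the robot sees it, z up. Two steel brackets with pintle pins stick out forward from its right side wall
- access_hole (a point): centre of the 15 mm round hole in the top face of the roof (120 mm above the bench), near the left wall of the store. Straight under it, 32 mm below this point, is the 18 mm square steel pad of the hidden latch
- latch (a joint): hidden spring latch, m pressed down from rest: 0 at rest, 0.012 at its stop. About 1 N starts it and 3 N holds it at 0.010. Pressed 8 to 9 mm or more it frees the tray; let go, it springs back up and catches the tray when that is pushed home
- tray (a joint): tray, m slid out of the store towards the robot: 0 at its inner stop (it rests latched at about 0.004), 0.125 fully out. A spring drives it out with 2 to 3 N at up to about 0.25 m/s; pushed in, it must go right to the inner stop (up to about 8 N on the way) for the latch to catch it
- tray_front (a point): middle of the top edge of the outer face of the tray's flat front panel (8 mm thick, 182 mm wide, its top edge 106 mm above the bench); moves with the tray, axes as the store's. Push the panel's outer face near this edge, in the store's +x
- tray_floor (a point): centre of the tray's inner floor, 12 mm above the bench; moves with the tray; axes as the store's. Walls 4 mm thick split the tray into two by two pockets, each 50 mm front to back by 66 mm wide, walls 22 to 26 mm high above the floor; pocket centres lie 27 mm before or behind this point (x) and 35 mm left or right of it (y)
- pintle_low (a point): foot of the lower pintle: centre of the pin at the top face of its bracket, 28 mm above the bench. The pin is 8 mm thick, stands 22 to 23 mm above the bracket, has a round tip. The bracket is 8 mm thick, 22 mm wide. The axis lies 105 mm before and 112 mm to the right of the store's centre. Axes as the store's
- pintle_high (a point): foot of the upper pintle, like the lower one and exactly above it: bracket top 100 mm above the bench, bracket underside at 92 mm. So the door must come in from the front raised about 33 mm (23 to 45 mm) over its hung height, then go straight down
- door: grey lift-off door, about 0.3 kg, upright in the slot of a fixed grey rest at the right (underside 10 mm above the bench, rails 55 mm high). Leaf 10 mm thick (x), 180 wide (y), 113 tall, its tab up to 163. Origin: centre of the leaf's underside; -x is the outer face; two steel knuckles at its -y edge. Hung and closed, its axes match the store's and its underside is 12 mm above the bench
- door_tab (a point): point to grip the door: in the tab's middle, 140 mm above the door's underside and 5 mm to the knuckle side of its origin, above its centre of mass; grip across the 10 mm thickness (door x). The tab is 60 mm wide; its free part reaches from 113 to 163 mm above the door's underside. Axes as the door's
- knuckle_low (a point): centre of the lower end of the lower knuckle, 16 mm above the door's underside and 110 mm to its -y side. The knuckle is a tube 18 mm long, 19 mm outside, bore about 10.6 mm, open through. Hung, this point coincides with pintle_low. Axes as the door's
- knuckle_high (a point): centre of the lower end of the upper knuckle, 72 mm straight above the lower one and alike. Hung, it coincides with pintle_high
- pin_handle (a point): release pin, 103 mm long: middle of its black handle (14 mm across, 58 to 103 mm above the tip), 80 mm above the tip; z points up along the pin. Below the handle is an 18 mm collar (52 to 58 mm above the tip), then the bare steel shank, 6 mm thick, 52 mm long with a round tip. 50 g
- pin_tip (a point): lower tip of the release pin; z points up along the pin
- holder_mouth (a point): centre of the mouth of the 11 mm hole that goes right through the pin holder, a grey plastic block 50 by 50 by 56 mm tall fixed on the bench at the left; mouth 56 mm above the bench. The pin stands in it upright, its collar on the block, its tip 52 mm below the mouth
- sample_1_mid (a point): amber glass bottle with a red cap, all alike: 37 mm across, 72 mm tall; the cap is 28 mm across and covers the top 14 mm (57 to 71 mm up); 0.15 kg, most of it low down. Point at its centre, 36 mm above its underside; z is its long axis, up. It stands on the bench left of the store. Two to four of these bottles are present
- sample_2_mid (a point): amber glass bottle with a red cap, all alike: 37 mm across, 72 mm tall; the cap is 28 mm across and covers the top 14 mm (57 to 71 mm up); 0.15 kg, most of it low down. Point at its centre, 36 mm above its underside; z is its long axis, up. It stands on the bench left of the store. Two to four of these bottles are present
- sample_3_mid (a point): amber glass bottle with a red cap, all alike: 37 mm across, 72 mm tall; the cap is 28 mm across and covers the top 14 mm (57 to 71 mm up); 0.15 kg, most of it low down. Point at its centre, 36 mm above its underside; z is its long axis, up. It stands on the bench left of the store. Two to four of these bottles are present
- sample_4_mid (a point): amber glass bottle with a red cap, all alike: 37 mm across, 72 mm tall; the cap is 28 mm across and covers the top 14 mm (57 to 71 mm up); 0.15 kg, most of it low down. Point at its centre, 36 mm above its underside; z is its long axis, up. It stands on the bench left of the store. Two to four of these bottles are present
- bench_timer: bystander: white bench timer, 46 x 68 x 52 mm; origin at the centre of its underside; leave where it is
- glass_beaker: bystander: small glass beaker, 45 mm across, 52 mm tall; origin at the centre of its underside; leave where it is
- flask: bystander: small volumetric flask with a long neck, 29 mm across, 98 mm tall; origin at the centre of its underside; leave where it is

How it is judged:
By the outcome, as a careful person would: the job done as asked, in the order asked, and still so for the second after the job is handed in, with the robot touching nothing.
Of sample_1, sample_2, sample_3, sample_4 only 2 to 4 are there at a start; the rules pass over those that are not, and their reading is None.
At some moment in a run one of sample_1, sample_2, sample_3, sample_4 may be knocked a few centimetres aside while the robot is not near it.
It also fails if it takes over 210 s, if anything falls off the work surface, if the arm or the gripper's body presses on something with over 40 N, if the wrist force passes 120 N, or if a joint passes its speed limit or range.

## Working session

There is one attempt and no reset: what is moved stays moved. The work goes in short steps, Python scripts to look and compute and a shell command to move; the robot and the scene stay as the last step left them, time stands still between calls to the robot, and variables do not carry over. Pictures are saved under pics/ and viewed, at most 14 in all, crops included, and the job is handed in when it is done.

```bash
mkdir -p pics; ls; cat > h.py <<'E'
from rig import *
import numpy as np, cv2
from scipy.spatial.transform import Rotation as R
def cloud(f):
    z=f["z_map"]; h,w=z.shape; F=h/2/np.tan(np.radians(f["fovy"])/2)
    v,u=np.mgrid[:h,:w]
    p=np.stack([(u-f["cx"])/F*z,(v-f["cy"])/F*z,z],-1)
    P=p@R.from_quat(f["orientation"]).as_matrix().T+np.array(f["xyz"])
    P[z==0]=np.nan
    return P
def save(f,n,crop=None,s=1):
    im=cv2.cvtColor(f["pixels"],cv2.COLOR_RGB2BGR)
    if crop: a,b,c,d=crop; im=im[b:d,a:c]
    cv2.imwrite(f"pics/{n}.png",cv2.resize(im,None,fx=s,fy=s,interpolation=cv2.INTER_CUBIC))
E
python3 - <<'E'
from h import *
import pickle
for n in("scene","top"):
    f=grab_frame(n); save(f,n+"0",s=1.4); pickle.dump(f,open(n+"0.pkl","wb")); print(n,f["xyz"],f["orientation"],f["fovy"],f["cx"],f["cy"])
s=state(); print(s)
E
```

```text
pics
scene [-0.38094118 -0.63669196  0.82747608] [ 0.77857828 -0.40433033  0.22357144 -0.42467476] 51.788693822829345 272.27044285285353 213.47621826865273
top [ 0.17913078 -0.15061626  1.80816471] [ 0.82041005 -0.55890003  0.06581755 -0.10112445] 48.04361800244759 278.741091761262 206.7031590949106
{'time': 0.1, 'joints': array([-1.29000666,  0.46828199, -0.01161223,  1.6035378 ,  0.00600892,
        1.07138547, -0.05624183]), 'joint_vel': array([-0.00152249, -0.00299373, -0.00041028, -0.00297044, -0.00084115,
        0.00050711, -0.00199284]), 'effort': array([ 1.13779632e-03, -5.21648633e+01, -1.24015645e-02, -2.44366050e+01,
       -5.68182569e-02,  1.40972043e-02,  4.57997919e-05]), 'position': array([0.20669875, 0.6157047 , 0.21373763]), 'eef_rot': array([ 1.61185329e-01,  9.86923840e-01, -7.86112315e-04, -6.86159430e-05]), 'ft_force': array([ 0.35704306,  0.51020399, -0.17332537]), 'ft_torque': array([0.02957653, 0.01165545, 0.02390958]), 'gripper_force': 0.0, 'width': 0.9969153016487947}
```

View pics/scene0.png

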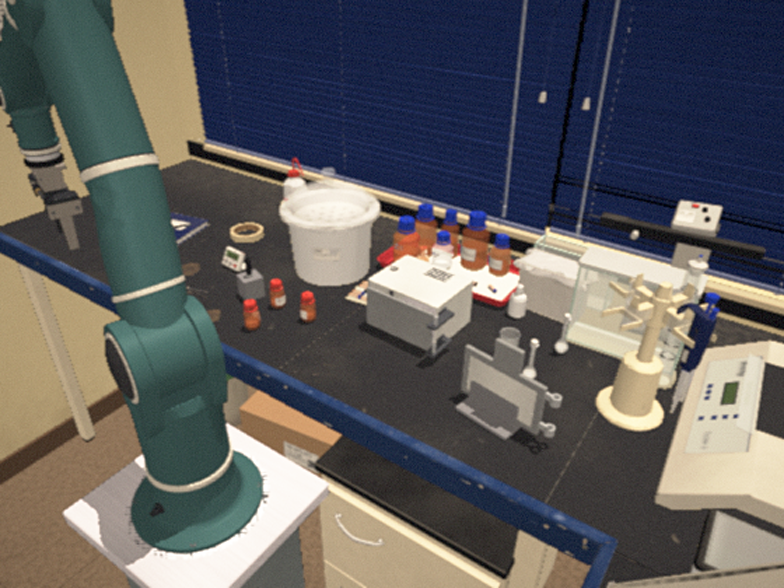

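View pics/top0.png

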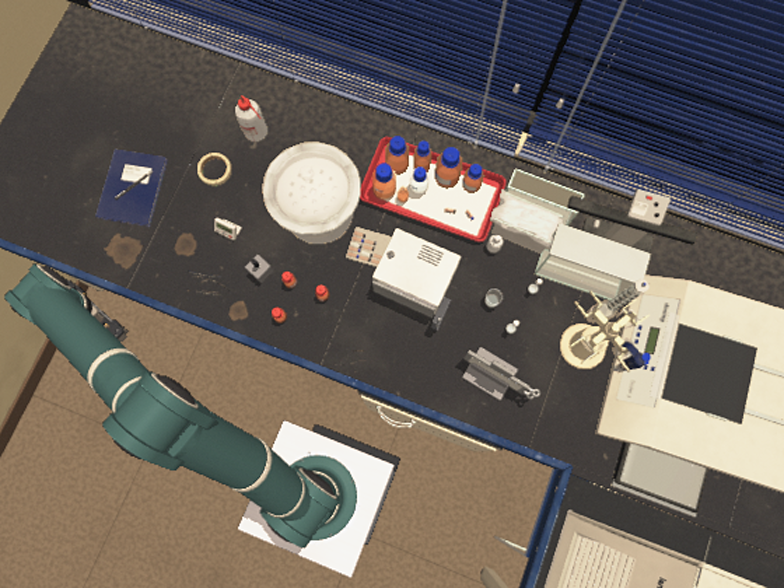

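The pictures show three red-capped bottles (top picture at 288,280; 278,315; 322,293), the holder with the pin at 258,267, the store at 415,272 with its brackets at 440,315, and the door in its rest at 505,375. The beaker is at 493,298.

```bash
cat > m.py <<'E'
from h import *
import pickle
def rect(P):
    (c,(w,h),a)=cv2.minAreaRect((P[:,:2]*1000).astype(np.float32)); return np.round(c,1),round(w,1),round(h,1),round(a,2)
for n in("scene","top"):
    f=pickle.load(open(n+"0.pkl","rb")); P=cloud(f); I=f["pixels"].astype(int)
    c=P[280 if n=="x" else 0:, :] ; X=P.reshape(-1,3); C=I.reshape(-1,3)
    ok=np.isfinite(X[:,0]); X=X[ok];C=C[ok]
    print(n,"bench z",np.median(X[(X[:,0]>.3)&(X[:,0]<.8)&(abs(X[:,2])<.02),2]))
    # caps
    lab=np.zeros(P.shape[:2],np.uint8); m=(I[...,0]>130)&(I[...,1]<80)&(I[...,2]<80)&(P[...,2]>.05)&(P[...,2]<.085); 
    k,L,st,ce=cv2.connectedComponentsWithStats(m.astype(np.uint8))
    for i in range(1,k):
        if st[i,4]>12:
            q=P[L==i]; print(" cap",ce[i].round(),st[i,4],np.median(q,0).round(4),q.min(0).round(3),q.max(0).round(3))
    # comps by height in region
    for lo,hi,nm in((.11,.13,"roof"),(.05,.062,"56mm"),(.03,.2,"any")):
        m=(P[...,2]>lo)&(P[...,2]<hi)&(P[...,0]<1.0)&(P[...,0]>.3)&(P[...,1]>-.5)&(P[...,1]<.6)
        k,L,st,ce=cv2.connectedComponentsWithStats(m.astype(np.uint8))
        for i in range(1,k):
            if st[i,4]>25:
                q=P[L==i]; print(" ",nm,ce[i].round(),st[i,4],rect(q),q[:,2].max().round(3),np.median(I[L==i],0))
E
python3 m.py
```

```text
scene bench z -0.0005395438056437496
 cap [197. 204.] 50 [0.5002 0.2856 0.0614] [0.491 0.274 0.051] [0.519 0.305 0.072]
 cap [220. 213.] 53 [0.4986 0.1858 0.062 ] [0.49  0.177 0.051] [0.514 0.203 0.074]
 cap [179. 219.] 53 [0.3982 0.271  0.0618] [0.389 0.263 0.051] [0.42  0.29  0.073]
  roof [207. 134.] 45 (array([875.1, 563.1]), 28.4, 55.9, 33.84) 0.13 [202. 189. 174.]
  roof [304. 155.] 55 (array([938.6, 134.7]), 34.1, 42.9, 32.31) 0.13 [ 45.  50. 122.]
  roof [322. 157.] 45 (array([965.4,  69.3]), 21.2, 34.8, 38.9) 0.129 [ 53.  51. 117.]
  roof [290. 162.] 56 (array([855. , 140.3]), 22.9, 41.7, 36.23) 0.129 [ 37.5  51.  122. ]
  roof [340. 164.] 83 (array([958.9, -11.3]), 44.1, 53.5, 24.33) 0.13 [106.  61.  77.]
  roof [237. 174.] 277 (array([677.6, 263.1]), 91.8, 208.8, 35.62) 0.13 [186. 174. 160.]
  roof [359. 169.] 33 (array([968.4, -83.3]), 33.7, 31.8, 47.25) 0.115 [ 47.  67. 172.]
  roof [403. 175.] 98 (array([ 995.5, -234.5]), 37.5, 112.8, 17.01) 0.13 [213.5 193.  162. ]
  roof [393. 189.] 770 (array([ 891.2, -247.4]), 159.2, 116.7, 88.75) 0.13 [231.  219.5 197.5]
  roof [30
[... 5663 characters left out ...]
5. 199.] 80 (array([506. , 290.7]), 28.4, 33.2, 62.6) 0.08 [194.5  83.5  65. ]
  any [383. 202.] 30 (array([ 736.3, -348. ]), 13.1, 15.8, 2.49) 0.105 [209. 197. 178.]
  any [229. 208.] 78 (array([504.2, 191.4]), 29.5, 32.4, 88.03) 0.08 [200.5  84.   68.5]
  any [353. 211.] 53 (array([ 666.4, -252.3]), 40.7, 44.9, 66.82) 0.058 [134. 128. 117.]
  any [198. 224.] 80 (array([404.9, 277.8]), 32.8, 32.4, 5.66) 0.08 [201.5  86.   67. ]
  any [367. 231.] 28 (array([ 606.8, -327.6]), 13.8, 14.8, 26.32) 0.106 [219. 214. 192.]
  any [412. 241.] 73 (array([ 632.7, -494. ]), 47.1, 10.4, 0.94) 0.129 [143. 124.  98.]
  any [356. 267.] 521 (array([ 462.3, -336.3]), 208.7, 23.1, 80.97) 0.181 [127. 119. 107.]
```

```bash
python3 - <<'E'
from h import *
import pickle
a=pickle.load(open("top0.pkl","rb"));b=pickle.load(open("scene0.pkl","rb"))
def c(f,x,y,w,h,s):
    im=cv2.cvtColor(f["pixels"],cv2.COLOR_RGB2BGR)[y:y+h,x:x+w]; return cv2.resize(im,None,fx=s,fy=s,interpolation=cv2.INTER_CUBIC)
A=c(a,160,150,235,145,3.4);B=c(b,155,160,250,170,3.2)
cv2.imwrite("pics/cropA.png",A);cv2.imwrite("pics/cropB.png",B);print(A.shape,B.shape)
E
```

```text
(493, 799, 3) (544, 800, 3)
```

```bash
cat > m2.py <<'E'
from h import *
import pickle
for n in("scene","top"):
    f=pickle.load(open(n+"0.pkl","rb")); P=cloud(f); I=f["pixels"].astype(int); g=I.sum(-1)
    print(n)
    # roof: edges by white-ish pts
    m=(abs(P[...,2]-.12)<.006)&(P[...,0]>.55)&(P[...,0]<.75)&(abs(P[...,1]+.03)<.12)
    q=P[m]; 
    c,(w,h),a=cv2.minAreaRect((q[:,:2]*1000).astype(np.float32)); print(" roof",np.round(c,1),w,h,a,np.median(q[:,2]))
    # dark spots on roof near left
    v,u=np.where(m&(g<480)&(P[...,1]>.0)&(P[...,0]<.70)&(P[...,0]>.6))
    for a,b in zip(v,u): print("   dark",b,a,g[a,b],P[a,b].round(4))
    # right wall, front face lines
    for nm,mm,ax in(("front",(P[...,2]>.04)&(P[...,2]<.1)&(P[...,0]>.54)&(P[...,0]<.58)&(P[...,1]<.06)&(P[...,1]>-.1),1),):
        q=P[mm]; 
        if len(q)>20:
            k=np.polyfit(q[:,1],q[:,0],1); print(" front slope",np.degrees(np.arctan(k[0])),"x at y=-.03",np.polyval(k,-.03),len(q))
    # door leaf plane
    m=(P[...,2]>.06)&(P[...,2]<.12)&(P[...,0]>.43)&(P[...,0]<.5)&(P[...,1]<-.25)&(P[...,1]>-.42)
    q=P[m]; k=np.polyfit(q[:,1],q[:,0],1); r=q[:,0]-np.polyval(k,q[:,1]); 
    print(" door slope",np.degrees(np.arctan(k[0])),"x at -.33",np.polyval(k,-.33),len(q),r.std())
    m=(P[...,2]>.13)&(P[...,2]<.185)&(P[...,0]>.40)&(P[...,0]<.55)&(P[...,1]<-.2)&(P[...,1]>-.46)
    q=P[m]; print(" tab",len(q),q.mean(0).round(4),q.min(0).round(4),q.max(0).round(4))
    m=(P[...,2]>.03)&(P[...,2]<.13)&(P[...,0]>.40)&(P[...,0]<.5)&(P[...,1]<-.415)&(P[...,1]>-.47)
    q=P[m]; print(" knuckles",len(q),q.mean(0).round(4),q.min(0).round(4),q.max(0).round(4))
    m=(P[...,2]>.066)&(P[...,2]<.12)&(P[...,0]>.46)&(P[...,0]<.54)&(P[...,1]<.42)&(P[...,1]>.35)
    q=P[m]; print(" pin",len(q),q.mean(0).round(4),q.min(0).round(4),q.max(0).round(4))
    m=(P[...,2]>.02)&(P[...,2]<.13)&(P[...,0]>.51)&(P[...,0]<.57)&(P[...,1]<-.11)&(P[...,1]>-.18)
    q=P[m]; print(" brackets",len(q),q.mean(0).round(4),q.min(0).round(4),q.max(0).round(4))
E
python3 m2.py
```

```text
scene
 roof [648.9 -31.2] 195.0294189453125 156.02291870117188 86.80814361572266 0.11927463382863485
   dark 283 191 470 [0.6608 0.0445 0.1191]
   dark 283 192 449 [0.6608 0.0444 0.1153]
 front slope 3.544528715808589 x at y=-.03 0.5621803899021502 650
 door slope 9.882732424210706 x at -.33 0.4634474711855436 1058 0.0017692676272734673
 tab 330 [ 0.4646 -0.3309  0.1545] [ 0.4557 -0.3594  0.1304] [ 0.4771 -0.2995  0.1751]
 knuckles 162 [ 0.4477 -0.4303  0.0766] [ 0.4392 -0.4418  0.0304] [ 0.4597 -0.4151  0.1175]
 pin 48 [0.5033 0.3801 0.0884] [0.4966 0.3718 0.0671] [0.5151 0.3893 0.1086]
 brackets 246 [ 0.5479 -0.1303  0.0661] [ 0.5217 -0.147   0.0204] [ 0.57   -0.11    0.1225]
top
 roof [643.6 -29.5] 189.8869171142578 163.5900421142578 86.50959014892578 0.11992677147599773
   dark 279 179 459 [0.6629 0.0481 0.1211]
   dark 277 180 444 [0.6584 0.0544 0.1146]
   dark 280 180 413 [0.6601 0.043  0.1228]
   dark 276 181 457 [0.6514 0.0556 0.1217]
   dark 281 182 453 [0.6561 0.0374 0.1164]
   dark 277 183 397 [0.6468 0.0498 0.1169]
   dark 280 183 313 [0.6511 0.0395 0.1161]
   dark 278 184 335 [0.6434 0.0444 0.1213]
 front slope 3.4632947781837355 x at y=-.03 0.5618390148349991 140
 door slope 9.790154025015665 x at -.33 0.4629397158185152 173 0.0030319658475353437
 tab 90 [ 0.4662 -0.3266  0.1618] [ 0.4514 -0.3926  0.1302] [ 0.4796 -0.2509  0.1811]
 knuckles 44 [ 0.4488 -0.4288  0.0805] [ 0.4403 -0.4405  0.0307] [ 0.4584 -0.4173  0.1208]
 pin 28 [0.5026 0.381  0.0915] [0.4806 0.3762 0.0661] [0.5126 0.3902 0.1177]
 brackets 112 [ 0.5464 -0.1293  0.0834] [ 0.525  -0.1435  0.0212] [ 0.5696 -0.1101  0.1255]
```

View pics/cropB.png

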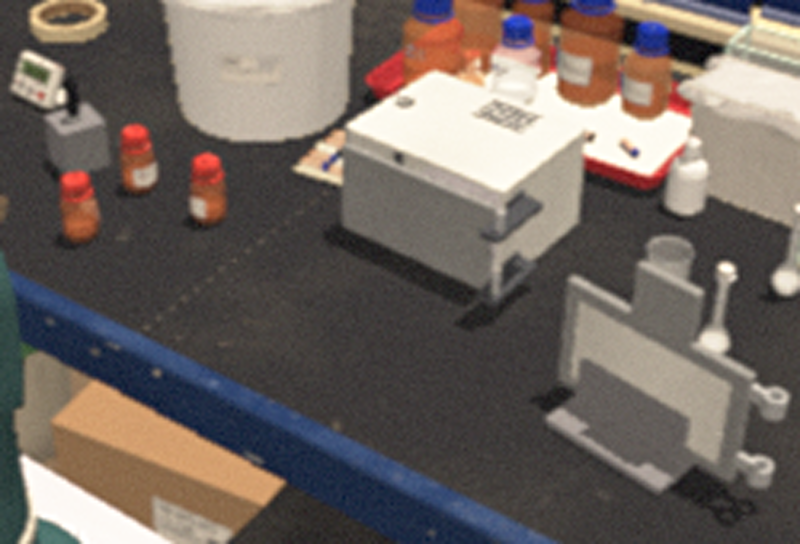

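The scene crop shows the access hole at crop (404,102), i.e. full-image about (281,192). The bottles, brackets and door knuckles are clearly visible. I'll start moving towards the pin.

```bash
python3 -m crank '[{"delta_pos":[40,-30,0],"angular":[0,0,-0.1],"hand":60},{"delta_pos":[80,-62,0],"angular":[0,0,-0.2],"hand":60},{"delta_pos":[120,-94,0],"angular":[0,0,-0.3],"hand":60},{"delta_pos":[160,-126,0],"angular":[0,0,-0.4],"hand":60},{"delta_pos":[200,-157,0],"angular":[0,0,-0.5],"hand":60},{"delta_pos":[240,-188,-10],"angular":[0,0,-0.6],"hand":60},{"delta_pos":[275,-215,-30],"angular":[0,0,-0.6],"hand":60},{"delta_pos":[298,-234,-60],"angular":[0,0,-0.6],"hand":60},{"delta_pos":[298,-234,-80],"angular":[0,0,-0.6],"hand":60},{"delta_pos":[298,-234,-80],"angular":[0,0,-0.6],"hand":60}]' 20
python3 - <<'E'
from h import *
import pickle
def ray(f,u,v,z):
    F=210/np.tan(np.radians(f["fovy"])/2); d=R.from_quat(f["orientation"]).apply([(u-f["cx"])/F,(v-f["cy"])/F,1]); o=np.array(f["xyz"]); return o+d*(z-o[2])/d[2]
for n,(u,v) in(("scene",(281,192)),("top",(279,182))):
    f=pickle.load(open(n+"0.pkl","rb")); g=f["pixels"].astype(int).sum(-1)
    w=g[v-5:v+6,u-5:u+6]; print(n); print(w)
    d=np.clip(620-w,0,None); V,U=np.mgrid[v-5:v+6,u-5:u+6]; 
    k=(np.hypot(V-v,U-u)<4.5); d=d*k; print((d*U).sum()/d.sum(),(d*V).sum()/d.sum(),ray(f,(d*U).sum()/d.sum(),(d*V).sum()/d.sum(),.12))
E
```

```text
time: 1.35
position: [0.5027, 0.3826, 0.1326]
eef_rot: [0.445, 0.895, -0.002, -0.001]
ft_force: [-0.2, 0.2, 0.1]
width: 0.651
gripper_force: 0.0
scene
[[332 329 269 296 373 534 682 748 749 742 740]
 [246 284 330 463 662 747 754 750 744 741 737]
 [257 391 526 627 727 743 743 741 737 736 736]
 [539 645 699 624 598 564 590 674 706 737 743]
 [751 739 684 569 556 503 486 470 599 733 742]
 [755 738 639 490 454 452 433 449 621 730 743]
 [749 740 723 659 556 541 577 662 729 742 740]
 [745 742 744 745 734 740 742 743 745 740 739]
 [740 739 743 744 746 745 746 743 740 738 740]
 [742 744 742 743 741 739 740 737 736 735 740]
 [741 740 739 742 738 742 739 738 737 737 735]]
280.90808823529414 191.22426470588235 [0.65420726 0.04834492 0.12      ]
top
[[571 564 710 729 724 721 717 717 716 716 714]
 [567 625 726 735 738 735 729 724 718 716 714]
 [563 716 712 657 551 459 592 721 726 720 717]
 [620 733 591 444 371 365 413 589 716 720 716]
 [711 712 457 340 323 420 433 538 715 721 720]
 [722 738 587 386 369 406 413 453 707 720 719]
 [726 732 636 397 353 374 313 599 718 720 716]
 [725 726 727 526 335 527 702 722 723 718 718]
 [722 723 729 722 719 726 727 724 720 719 718]
 [722 721 721 724 724 724 723 721 718 719 720]
 [720 721 720 720 720 720 720 720 719 719 720]]
278.4918908227848 181.6303401898734 [0.65296155 0.04624078 0.12      ]
```

```bash
python3 -m crank '[{"delta_pos":[0,0,-25],"angular":[0,0,0],"hand":60},{"delta_pos":[0,0,-50],"angular":[0,0,0],"hand":60},{"delta_pos":[0,0,-68],"angular":[0,0,0],"hand":60},{"delta_pos":[0,0,-68],"angular":[0,0,0],"hand":60},{"delta_pos":[0,0,-68],"angular":[0,0,0],"hand":5},{"delta_pos":[0,0,-68],"angular":[0,0,0],"hand":5},{"delta_pos":[0,0,-68],"angular":[0,0,0],"hand":5},{"delta_pos":[0,0,-68],"angular":[0,0,0],"hand":5},{"delta_pos":[0,0,-68],"angular":[0,0,0],"hand":5},{"delta_pos":[0,0,-68],"angular":[0,0,0],"hand":5}]' 25
```

```text
time: 2.6
position: [0.5051, 0.3824, 0.0668]
eef_rot: [0.446, 0.895, 0.0, 0.0]
ft_force: [0.8, 0.2, -0.2]
width: 0.148
gripper_force: 25.0
```

```bash
python3 -m crank '[{"delta_pos":[0,0,35],"angular":[0,0,0],"hand":5},{"delta_pos":[0,0,80],"angular":[0,0,0],"hand":5},{"delta_pos":[10,-20,125],"angular":[0,0,0],"hand":5},{"delta_pos":[30,-75,135],"angular":[0,0,0],"hand":5},{"delta_pos":[53,-125,135],"angular":[0,0,0],"hand":5},{"delta_pos":[76,-175,135],"angular":[0,0,0],"hand":5},{"delta_pos":[98,-225,135],"angular":[0,0,0],"hand":5},{"delta_pos":[120,-275,135],"angular":[0,0,0],"hand":5},{"delta_pos":[140,-320,135],"angular":[0,0,0],"hand":5},{"delta_pos":[148,-335,135],"angular":[0,0,0],"hand":5}]'
python3 -m crank '[{"delta_pos":[0,0,0],"angular":[0,0,0],"hand":5},{"delta_pos":[0,0,0],"angular":[0,0,0],"hand":5},{"delta_pos":[0,0,0],"angular":[0,0,0],"hand":5},{"delta_pos":[0,0,0],"angular":[0,0,0],"hand":5},{"delta_pos":[0,0,-3],"angular":[0,0,0],"hand":5},{"delta_pos":[0,0,-6],"angular":[0,0,0],"hand":5},{"delta_pos":[0,0,-9],"angular":[0,0,0],"hand":5},{"delta_pos":[0,0,-12],"angular":[0,0,0],"hand":5},{"delta_pos":[0,0,-12],"angular":[0,0,0],"hand":5},{"delta_pos":[0,0,-12],"angular":[0,0,0],"hand":5}]'
python3 - <<'E'
from h import *
a=grab_frame("scene");b=grab_frame("top")
import pickle;pickle.dump((a,b),open("p1.pkl","wb"))
def c(f,x,y,w,h,s):
    im=cv2.cvtColor(f["pixels"],cv2.COLOR_RGB2BGR)[y:y+h,x:x+w]; return cv2.resize(im,(w*s,h*s),interpolation=cv2.INTER_CUBIC)
cv2.imwrite("pics/hole.png",np.hstack([c(a,245,145,65,65,6),c(b,245,145,65,65,6)]))
E
```

```text
time: 3.85
position: [0.6534, 0.0428, 0.2014]
eef_rot: [0.448, 0.894, -0.001, 0.0]
ft_force: [-0.3, 0.8, -1.0]
width: 0.144
gripper_force: 25.0
time: 5.1
position: [0.6529, 0.0472, 0.1896]
eef_rot: [0.446, 0.895, 0.0, 0.0]
ft_force: [0.6, 0.2, -0.1]
width: 0.146
gripper_force: 25.0
```

View pics/hole.png

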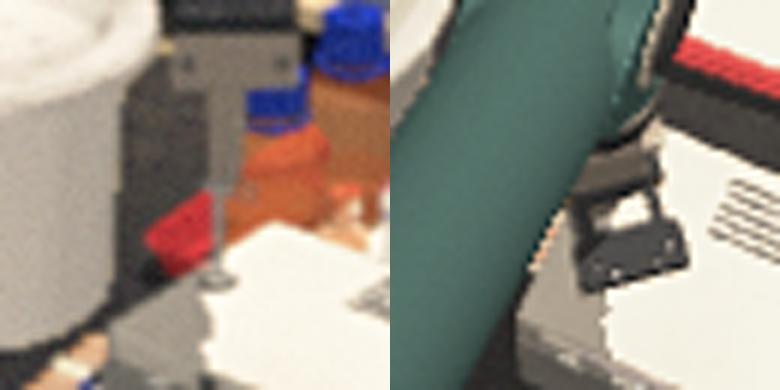

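The left half shows the shank (column 217) coming straight down over the hole at (218,278), so they are aligned.

```bash
python3 -m crank '[{"delta_pos":[0,0,-4],"angular":[0,0,0],"hand":5},{"delta_pos":[0,0,-8],"angular":[0,0,0],"hand":5},{"delta_pos":[0,0,-12],"angular":[0,0,0],"hand":5},{"delta_pos":[0,0,-16],"angular":[0,0,0],"hand":5},{"delta_pos":[0,0,-20],"angular":[0,0,0],"hand":5},{"delta_pos":[0,0,-24],"angular":[0,0,0],"hand":5},{"delta_pos":[0,0,-28],"angular":[0,0,0],"hand":5},{"delta_pos":[0,0,-32],"angular":[0,0,0],"hand":5},{"delta_pos":[0,0,-33],"angular":[0,0,0],"hand":5},{"delta_pos":[0,0,-33],"angular":[0,0,0],"hand":5}]'
```

```text
time: 6.45
position: [0.6529, 0.0472, 0.1566]
eef_rot: [0.446, 0.895, -0.0, 0.0]
ft_force: [-1.3, 0.1, -0.6]
width: 0.147
gripper_force: 25.0
```

```bash
python3 -m crank '[{"delta_pos":[0,0,-3],"angular":[0,0,0],"hand":5},{"delta_pos":[0,0,-6],"angular":[0,0,0],"hand":5},{"delta_pos":[0,0,-8],"angular":[0,0,0],"hand":5},{"delta_pos":[0,0,-10],"angular":[0,0,0],"hand":5},{"delta_pos":[0,0,-12],"angular":[0,0,0],"hand":5},{"delta_pos":[0,0,-14],"angular":[0,0,0],"hand":5},{"delta_pos":[0,0,-15],"angular":[0,0,0],"hand":5},{"delta_pos":[0,0,-15.5],"angular":[0,0,0],"hand":5},{"delta_pos":[0,0,-15.5],"angular":[0,0,0],"hand":5},{"delta_pos":[0,0,-15.5],"angular":[0,0,0],"hand":5}]'
python3 - <<'E'
from h import *
b=grab_frame("top");a=grab_frame("scene");save(a,"tray",(200,120,420,320),2.5);print(state()["ft_force"])
P=cloud(a);m=(P[...,2]>.04)&(P[...,2]<.1)&(P[...,0]>.41)&(P[...,0]<.58)&(P[...,1]<.04)&(P[...,1]>-.1);print(np.median(P[m],0),m.sum())
E
```

```text
time: 7.7
position: [0.653, 0.0473, 0.1412]
eef_rot: [0.446, 0.895, 0.0, 0.0]
ft_force: [-0.0, -0.0, 1.7]
width: 0.145
gripper_force: 25.0
[0.80489036 0.89940866 2.02729104]
[ 0.44098562 -0.03362862  0.06994917] 603
```

Tray is out (front at x≈0.44). Pin goes back.

```bash
python3 -m crank '[{"delta_pos":[0,0,10],"angular":[0,0,0],"hand":5},{"delta_pos":[0,0,30],"angular":[0,0,0],"hand":5},{"delta_pos":[0,0,60],"angular":[0,0,0],"hand":5},{"delta_pos":[-20,45,65],"angular":[0,0,0],"hand":5},{"delta_pos":[-42,95,65],"angular":[0,0,0],"hand":5},{"delta_pos":[-64,145,65],"angular":[0,0,0],"hand":5},{"delta_pos":[-86,195,65],"angular":[0,0,0],"hand":5},{"delta_pos":[-108,245,65],"angular":[0,0,0],"hand":5},{"delta_pos":[-130,295,55],"angular":[0,0,0],"hand":5},{"delta_pos":[-148,335,40],"angular":[0,0,0],"hand":5}]'
python3 -m crank '[{"delta_pos":[0,0,0],"angular":[0,0,0],"hand":5},{"delta_pos":[0,0,-15],"angular":[0,0,0],"hand":5},{"delta_pos":[0,0,-35],"angular":[0,0,0],"hand":5},{"delta_pos":[0,0,-50],"angular":[0,0,0],"hand":5},{"delta_pos":[0,0,-55],"angular":[0,0,0],"hand":5},{"delta_pos":[0,0,-55],"angular":[0,0,0],"hand":5},{"delta_pos":[0,0,-55],"angular":[0,0,0],"hand":5},{"delta_pos":[0,0,-55],"angular":[0,0,0],"hand":5},{"delta_pos":[0,0,-55],"angular":[0,0,0],"hand":5},{"delta_pos":[0,0,-55],"angular":[0,0,0],"hand":5}]'
```

```text
time: 9.05
position: [0.504, 0.3849, 0.1827]
eef_rot: [0.445, 0.896, 0.001, 0.0]
ft_force: [0.6, -0.3, -0.0]
width: 0.143
gripper_force: 25.0
time: 10.3
position: [0.5049, 0.3823, 0.1263]
eef_rot: [0.446, 0.895, 0.0, 0.0]
ft_force: [-0.5, 0.5, -0.3]
width: 0.145
gripper_force: 25.0
```

```bash
python3 -m crank '[{"delta_pos":[0,0,-10],"angular":[0,0,0],"hand":5},{"delta_pos":[0,0,-20],"angular":[0,0,0],"hand":5},{"delta_pos":[0,0,-30],"angular":[0,0,0],"hand":5},{"delta_pos":[0,0,-40],"angular":[0,0,0],"hand":5},{"delta_pos":[0,0,-50],"angular":[0,0,0],"hand":5},{"delta_pos":[0,0,-56],"angular":[0,0,0],"hand":5},{"delta_pos":[0,0,-59],"angular":[0,0,0],"hand":5},{"delta_pos":[0,0,-59],"angular":[0,0,0],"hand":5},{"delta_pos":[0,0,-59],"angular":[0,0,0],"hand":5},{"delta_pos":[0,0,-59],"angular":[0,0,0],"hand":5}]'
```

```text
time: 11.55
position: [0.505, 0.3823, 0.0672]
eef_rot: [0.446, 0.895, 0.0, 0.0]
ft_force: [2.1, 1.1, -2.0]
width: 0.144
gripper_force: 25.0
```

```bash
python3 -m crank '[{"delta_pos":[0,0,0],"angular":[0,0,0],"hand":50},{"delta_pos":[0,0,0],"angular":[0,0,0],"hand":50},{"delta_pos":[0,0,0],"angular":[0,0,0],"hand":50},{"delta_pos":[0,0,20],"angular":[0,0,0],"hand":60},{"delta_pos":[0,0,55],"angular":[0,0,0],"hand":60},{"delta_pos":[0,0,105],"angular":[0,0,0],"hand":60},{"delta_pos":[0,0,140],"angular":[0,0,0],"hand":60},{"delta_pos":[0,0,150],"angular":[0,0,0],"hand":60},{"delta_pos":[0,0,150],"angular":[0,0,0],"hand":60},{"delta_pos":[0,0,150],"angular":[0,0,0],"hand":60}]'
cat > look.py <<'E'
from h import *
def caps(name):
    f=grab_frame(name); P=cloud(f); I=f["pixels"].astype(int)
    m=(I[...,0]>110)&(I[...,1]<80)&(I[...,2]<80)&(P[...,2]>.045)&(P[...,2]<.095)&(P[...,0]<.7)&(P[...,0]>.25)&(P[...,1]<.5)
    k,L,st,ce=cv2.connectedComponentsWithStats(m.astype(np.uint8))
    for i in range(1,k):
        if st[i,4]>8:
            F=210/np.tan(np.radians(f["fovy"])/2);u,v=ce[i];d=R.from_quat(f["orientation"]).apply([(u-f["cx"])/F,(v-f["cy"])/F,1]);o=np.array(f["xyz"])
            q=P[L==i]; print(name,ce[i].round(),st[i,4],"ctr@z.064",(o+d*(.064-o[2])/d[2])[:2].round(4),"box",((q.min(0)+q.max(0))/2).round(4),q[:,2].max().round(3))
    return f
E
python3 - <<'E'
from look import *
a=caps("scene");b=caps("top");save(a,"s2",(130,130,410,330),2.8)
P=cloud(a);m=(P[...,2]>.04)&(P[...,2]<.1)&(P[...,0]>.41)&(P[...,0]<.46)&(P[...,1]<.04)&(P[...,1]>-.1);q=P[m];k=np.polyfit(q[:,1],q[:,0],1);print(len(q),np.polyval(k,-.03),np.degrees(np.arctan(k[0])))
m=(P[...,2]>.066)&(P[...,2]<.12)&(P[...,0]>.46)&(P[...,0]<.54)&(P[...,1]<.42)&(P[...,1]>.35);print(P[m].mean(0),P[m].max(0))
E
```

```text
time: 12.8
position: [0.504, 0.3817, 0.2155]
eef_rot: [0.446, 0.895, -0.001, -0.001]
ft_force: [-0.7, -0.1, -0.3]
width: 0.65
gripper_force: 0.0
scene [197. 204.] 65 ctr@z.064 [0.4985 0.285 ] box [0.506  0.291  0.0597] 0.074
scene [219. 214.] 65 ctr@z.064 [0.4952 0.1823] box [0.5042 0.1907 0.0594] 0.073
scene [178. 219.] 62 ctr@z.064 [0.3961 0.2684] box [0.4048 0.2743 0.0602] 0.074
top [206. 199.] 23 ctr@z.064 [0.5023 0.2866] box [0.5061 0.2904 0.0623] 0.076
top [229. 209.] 24 ctr@z.064 [0.5005 0.1884] box [0.5061 0.1924 0.0612] 0.075
top [198. 224.] 25 ctr@z.064 [0.4033 0.2755] box [0.4038 0.2792 0.059 ] 0.073
609 0.4411536318824446 3.598891748784835
[0.50106072 0.3779903  0.08884277] [0.51137343 0.38672158 0.10710799]
```

View pics/s2.png

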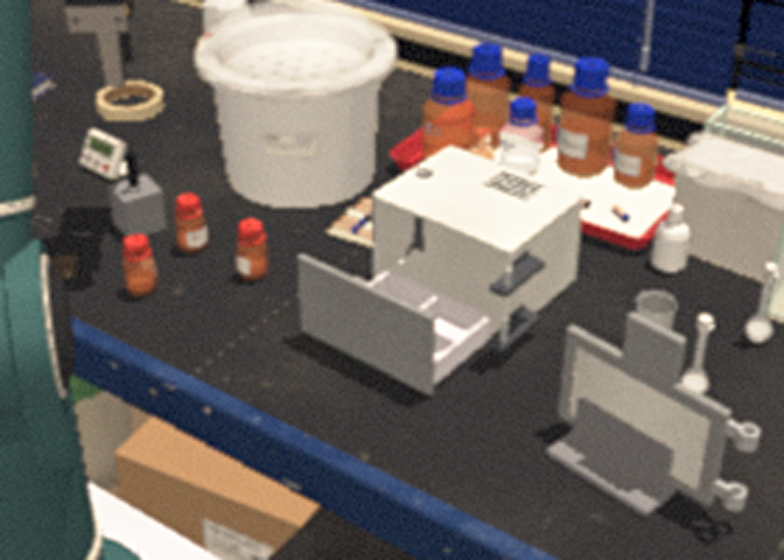

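Tray is out with empty pockets at about (450,315) in the crop. The pin stands in its holder, and the three bottles are unmoved.

```bash
python3 - <<'E'
from h import *
import pickle
c=np.array([.649,-.0305]);y=np.radians(-3.5);M=np.array([[np.cos(y),-np.sin(y)],[np.sin(y),np.cos(y)]])
for n in("top","scene"):
    f=grab_frame(n);P=cloud(f);S=P.copy();S[...,:2]=(P[...,:2]-c)@M
    m=(S[...,0]<-.08)&(S[...,0]>-.23)&(abs(S[...,1])<.1)&(S[...,2]>.0)
    q=S[m]*1000
    print(n,"panel top",[np.round(a,1) for a in (q[(q[:,2]>100)].mean(0),q[(q[:,2]>100)].min(0),q[(q[:,2]>100)].max(0))])
    w=q[(q[:,2]>28)&(q[:,2]<44)&(q[:,0]>-197)]
    print(" walls x hist",np.histogram(w[:,0],np.arange(-200,-80,6))); print(" y",np.histogram(w[:,1],np.arange(-96,97,6)))
    fl=q[(q[:,2]<20)&(q[:,2]>6)&(q[:,0]>-197)];print(" floor x",np.histogram(fl[:,0],np.arange(-200,-80,6))[0]," y",np.histogram(fl[:,1],np.arange(-96,97,6))[0])
E
python3 -m crank '[{"delta_pos":[0,-20,0],"angular":[0,0,0.17],"hand":60},{"delta_pos":[0,-45,0],"angular":[0,0,0.34],"hand":60},{"delta_pos":[0,-70,-10],"angular":[0,0,0.51],"hand":60},{"delta_pos":[0,-85,-30],"angular":[0,0,0.68],"hand":60},{"delta_pos":[0,-92,-60],"angular":[0,0,0.83],"hand":60},{"delta_pos":[0,-92,-90],"angular":[0,0,0.864],"hand":60},{"delta_pos":[0,-92,-110],"angular":[0,0,0.864],"hand":60},{"delta_pos":[0,-92,-110],"angular":[0,0,0.864],"hand":60},{"delta_pos":[0,-92,-110],"angular":[0,0,0.864],"hand":60},{"delta_pos":[0,-92,-110],"angular":[0,0,0.864],"hand":60}]'
```

```text
top panel top [array([-198.2,   -9.8,  105.9]), array([-209.1,  -99.8,  100.1]), array([-81.8,  90.4, 115.9])]
 walls x hist (array([ 0,  1,  5,  6,  5,  4,  6,  4, 17, 41,  5,  7, 14,  6,  5,  8,  4,
       13, 43]), array([-200, -194, -188, -182, -176, -170, -164, -158, -152, -146, -140,
       -134, -128, -122, -116, -110, -104,  -98,  -92,  -86]))
 y (array([ 0,  8, 21,  6,  5,  3,  5,  4,  5,  4,  4,  3,  4, 16, 14,  6,  2,
        4,  5,  4,  5,  5,  5,  3,  4, 31,  5,  3,  4,  3,  0,  0]), array([-96, -90, -84, -78, -72, -66, -60, -54, -48, -42, -36, -30, -24,
       -18, -12,  -6,   0,   6,  12,  18,  24,  30,  36,  42,  48,  54,
        60,  66,  72,  78,  84,  90,  96]))
 floor x [ 0  0 25 50 53 48 43 49 47 11 35 42 46 46 48 41 44 41 24]  y [ 3  7  9 34 26 33 28 32 29 31 33 31 29 24 11 31 32 23 29 30 30 35 27 28
 29 18  3  2  3  4  2  8]
scene panel top [array([-205.6,   -5.9,  104. ]), array([-210.9,  -94.2,  100. ]), array([-195.1,   87.8,  109.3])]
 walls x hist (array([ 0,  3,  8,  3,  4,  5,  6,  4,  9, 14,  6,  4, 12,  9, 13, 10, 13,
       57, 67]), array([-200, -194, -188, -182, -176, -170, -164, -158, -152, -146, -140,
       -134, -128, -122, -116, -110, -104,  -98,  -92,  -86]))
 y (array([ 0, 63, 16, 11,  8,  9, 10,  6,  7,  4,  8,  5,  7, 15,  5,  6,  4,
        5,  4,  6,  4,  3,  7,  2, 10, 20,  0,  2,  2,  0,  0,  0]), array([-96, -90, -84, -78, -72, -66, -60, -54, -48, -42, -36, -30, -24,
       -18, -12,  -6,   0,   6,  12,  18,  24,  30,  36,  42,  48,  54,
        60,  66,  72,  78,  84,  90,  96]))
 floor x [ 0  4  2  6  3  4  3  6  9  7  7  3  5  7 17 21 26 52 44]  y [ 0 53 15  0  0 11 18 13 14 14 10 14  6  6  0  0  1  5  5  7  5  7  6  4
  4  7  0  0  0  0  0  0]
time: 14.25
position: [0.5055, 0.2906, 0.1081]
eef_rot: [0.03, 1.0, 0.001, 0.001]
ft_force: [-0.4, -0.9, 0.4]
width: 0.653
gripper_force: 0.0
```

```bash
python3 -m crank '[{"delta_pos":[0,0,-20],"angular":[0,0,0],"hand":60},{"delta_pos":[0,0,-40],"angular":[0,0,0],"hand":60},{"delta_pos":[0,0,-60],"angular":[0,0,0],"hand":60},{"delta_pos":[0,0,-72],"angular":[0,0,0],"hand":60},{"delta_pos":[0,0,-72],"angular":[0,0,0],"hand":60},{"delta_pos":[0,0,-72],"angular":[0,0,0],"hand":25},{"delta_pos":[0,0,-72],"angular":[0,0,0],"hand":25},{"delta_pos":[0,0,-72],"angular":[0,0,0],"hand":25},{"delta_pos":[0,0,-72],"angular":[0,0,0],"hand":25},{"delta_pos":[0,0,-72],"angular":[0,0,0],"hand":25}]' 15
```

```text
time: 15.5
position: [0.5054, 0.291, 0.0358]
eef_rot: [0.03, 1.0, 0.001, 0.001]
ft_force: [-0.3, 1.2, 4.8]
width: 0.365
gripper_force: 15.0
```

Width 33.5 mm with an upward push means I'm on the sloped shoulder. I'll regrip on the cap.

```bash
python3 -m crank '[{"delta_pos":[0,0,0],"angular":[0,0,0],"hand":50},{"delta_pos":[0,0,0],"angular":[0,0,0],"hand":50},{"delta_pos":[0,0,21],"angular":[0,0,0],"hand":50},{"delta_pos":[0,0,21],"angular":[0,0,0],"hand":50},{"delta_pos":[0,0,21],"angular":[0,0,0],"hand":20},{"delta_pos":[0,0,21],"angular":[0,0,0],"hand":20},{"delta_pos":[0,0,21],"angular":[0,0,0],"hand":20},{"delta_pos":[0,0,21],"angular":[0,0,0],"hand":20},{"delta_pos":[0,0,21],"angular":[0,0,0],"hand":20},{"delta_pos":[0,0,21],"angular":[0,0,0],"hand":20}]' 25
```

```text
time: 16.75
position: [0.5048, 0.2902, 0.056]
eef_rot: [0.03, 1.0, -0.0, -0.0]
ft_force: [0.3, 0.0, -0.8]
width: 0.297
gripper_force: 25.0
```

```bash
python3 -m crank '[{"delta_pos":[0,0,20],"angular":[0,0,0],"hand":20},{"delta_pos":[0,0,55],"angular":[0,0,0],"hand":20},{"delta_pos":[4,-35,90],"angular":[0,0,0],"hand":20},{"delta_pos":[8,-80,90],"angular":[0,0,0],"hand":20},{"delta_pos":[12,-125,90],"angular":[0,0,0],"hand":20},{"delta_pos":[16,-170,90],"angular":[0,0,0],"hand":20},{"delta_pos":[20,-215,90],"angular":[0,0,0],"hand":20},{"delta_pos":[24,-255,90],"angular":[0,0,0],"hand":20},{"delta_pos":[26.5,-282,90],"angular":[0,0,0],"hand":20},{"delta_pos":[26.5,-290.5,90],"angular":[0,0,0],"hand":20}]' 30
python3 -m crank '[{"delta_pos":[0,0,0],"angular":[0,0,0],"hand":20},{"delta_pos":[0,0,0],"angular":[0,0,0],"hand":20},{"delta_pos":[0,0,-20],"angular":[0,0,0],"hand":20},{"delta_pos":[0,0,-40],"angular":[0,0,0],"hand":20},{"delta_pos":[0,0,-40],"angular":[0,0,0],"hand":20},{"delta_pos":[0,0,-40],"angular":[0,0,0],"hand":20},{"delta_pos":[0,0,-40],"angular":[0,0,0],"hand":20},{"delta_pos":[0,0,-40],"angular":[0,0,0],"hand":20},{"delta_pos":[0,0,-40],"angular":[0,0,0],"hand":20},{"delta_pos":[0,0,-40],"angular":[0,0,0],"hand":20}]'
python3 - <<'E'
from look import *
a=caps("scene");b=caps("top");save(a,"s3",(210,150,370,280),4.8)
E
```

```text
time: 18.0
position: [0.5313, -0.0022, 0.1462]
eef_rot: [0.031, 1.0, -0.0, 0.0]
ft_force: [-0.1, 0.8, -1.6]
width: 0.294
gripper_force: 30.0
time: 19.25
position: [0.5314, -0.0003, 0.1062]
eef_rot: [0.03, 1.0, 0.0, 0.0]
ft_force: [-0.4, -0.3, -1.1]
width: 0.291
gripper_force: 30.0
scene [219. 214.] 67 ctr@z.064 [0.4962 0.183 ] box [0.5037 0.1909 0.0593] 0.073
scene [179. 219.] 59 ctr@z.064 [0.3958 0.2673] box [0.4056 0.2758 0.0587] 0.071
top [229. 209.] 20 ctr@z.064 [0.4978 0.1899] box [0.5007 0.1932 0.0585] 0.072
top [198. 224.] 24 ctr@z.064 [0.4037 0.2753] box [0.4052 0.2785 0.0613] 0.075
```

View pics/s3.png

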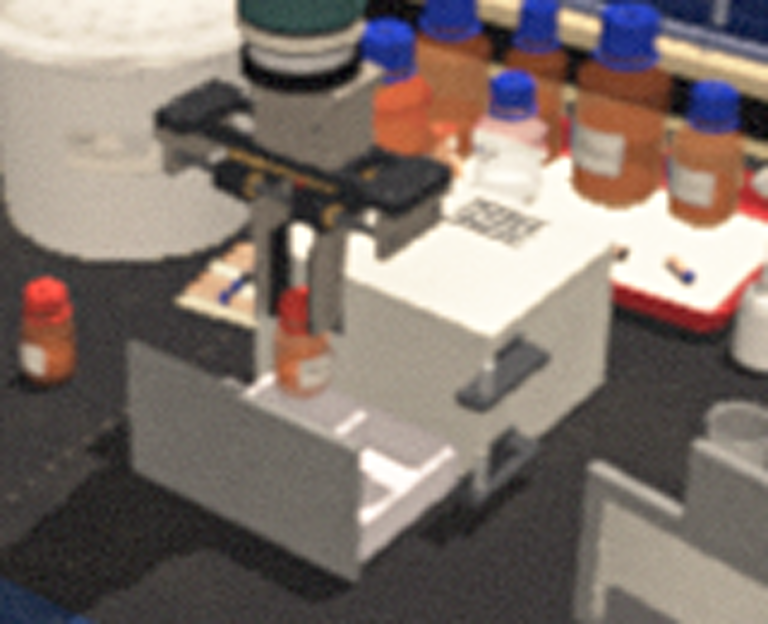

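The bottle hangs upright over the rear-left pocket (bottle at 302,360). Lowering it.

```bash
python3 -m crank '[{"delta_pos":[0,0,-12],"angular":[0,0,0],"hand":20},{"delta_pos":[0,0,-24],"angular":[0,0,0],"hand":20},{"delta_pos":[0,0,-32],"angular":[0,0,0],"hand":20},{"delta_pos":[0,0,-36],"angular":[0,0,0],"hand":20},{"delta_pos":[0,0,-37],"angular":[0,0,0],"hand":20},{"delta_pos":[0,0,-37],"angular":[0,0,0],"hand":20},{"delta_pos":[0,0,-37],"angular":[0,0,0],"hand":20},{"delta_pos":[0,0,-37],"angular":[0,0,0],"hand":20},{"delta_pos":[0,0,-37],"angular":[0,0,0],"hand":20},{"delta_pos":[0,0,-37],"angular":[0,0,0],"hand":20}]'
```

```text
time: 20.6
position: [0.5314, -0.0003, 0.0692]
eef_rot: [0.03, 1.0, 0.0, 0.0]
ft_force: [0.2, 0.2, -1.0]
width: 0.294
gripper_force: 30.0
```

```bash
python3 -m crank '[{"delta_pos":[0,0,-0.5],"angular":[0,0,0],"hand":44},{"delta_pos":[0,0,-0.5],"angular":[0,0,0],"hand":44},{"delta_pos":[0,0,-0.5],"angular":[0,0,0],"hand":44},{"delta_pos":[0,0,25],"angular":[0,0,0],"hand":50},{"delta_pos":[0,0,60],"angular":[0,0,0],"hand":55},{"delta_pos":[-5,30,85],"angular":[0,0,0],"hand":60},{"delta_pos":[-12,85,85],"angular":[0,0,0],"hand":60},{"delta_pos":[-20,140,85],"angular":[0,0,0],"hand":60},{"delta_pos":[-28,180,75],"angular":[0,0,0],"hand":60},{"delta_pos":[-28,190.5,60],"angular":[0,0,0],"hand":60}]'
python3 -m crank '[{"delta_pos":[0,0,-10],"angular":[0,0,0],"hand":60},{"delta_pos":[0,0,-30],"angular":[0,0,0],"hand":60},{"delta_pos":[0,0,-55],"angular":[0,0,0],"hand":60},{"delta_pos":[0,0,-72],"angular":[0,0,0],"hand":60},{"delta_pos":[0,0,-72],"angular":[0,0,0],"hand":60},{"delta_pos":[0,0,-72],"angular":[0,0,0],"hand":20},{"delta_pos":[0,0,-72],"angular":[0,0,0],"hand":20},{"delta_pos":[0,0,-72],"angular":[0,0,0],"hand":20},{"delta_pos":[0,0,-72],"angular":[0,0,0],"hand":20},{"delta_pos":[0,0,-72],"angular":[0,0,0],"hand":20}]' 30
```

```text
time: 21.85
position: [0.5028, 0.1934, 0.1291]
eef_rot: [0.028, 1.0, 0.001, 0.0]
ft_force: [0.9, -1.1, -0.9]
width: 0.654
gripper_force: 0.0
time: 23.1
position: [0.5038, 0.1907, 0.0576]
eef_rot: [0.03, 1.0, 0.0, 0.001]
ft_force: [0.6, 0.6, 3.1]
width: 0.294
gripper_force: 30.0
```

```bash
python3 -m crank '[{"delta_pos":[0,0,20],"angular":[0,0,0],"hand":20},{"delta_pos":[0,0,55],"angular":[0,0,0],"hand":20},{"delta_pos":[-4,-30,80],"angular":[0,0,0],"hand":20},{"delta_pos":[-10,-75,80],"angular":[0,0,0],"hand":20},{"delta_pos":[-16,-120,80],"angular":[0,0,0],"hand":20},{"delta_pos":[-22,-160,80],"angular":[0,0,0],"hand":20},{"delta_pos":[-26,-187,80],"angular":[0,0,0],"hand":20},{"delta_pos":[-26,-187,80],"angular":[0,0,0],"hand":20},{"delta_pos":[-26,-187,65],"angular":[0,0,0],"hand":20},{"delta_pos":[-26,-187,50],"angular":[0,0,0],"hand":20}]'
python3 -m crank '[{"delta_pos":[0,0,-15],"angular":[0,0,0],"hand":20},{"delta_pos":[0,0,-26],"angular":[0,0,0],"hand":20},{"delta_pos":[0,0,-34],"angular":[0,0,0],"hand":20},{"delta_pos":[0,0,-36.5],"angular":[0,0,0],"hand":20},{"delta_pos":[0,0,-36.5],"angular":[0,0,0],"hand":20},{"delta_pos":[0,0,-36.5],"angular":[0,0,0],"hand":20},{"delta_pos":[0,0,-36.5],"angular":[0,0,0],"hand":20},{"delta_pos":[0,0,-36.5],"angular":[0,0,0],"hand":20},{"delta_pos":[0,0,-36.5],"angular":[0,0,0],"hand":20},{"delta_pos":[0,0,-36.5],"angular":[0,0,0],"hand":20}]'
```

```text
time: 24.35
position: [0.4771, 0.0046, 0.1058]
eef_rot: [0.029, 1.0, 0.0, -0.0]
ft_force: [-0.5, -0.9, -1.6]
width: 0.294
gripper_force: 30.0
time: 25.6
position: [0.4774, 0.0032, 0.0706]
eef_rot: [0.03, 1.0, 0.0, 0.0]
ft_force: [0.3, -0.2, -2.2]
width: 0.293
gripper_force: 30.0
```

```bash
python3 -m crank '[{"delta_pos":[0,0,-1],"angular":[0,0,0],"hand":20},{"delta_pos":[0,0,-1],"angular":[0,0,0],"hand":44},{"delta_pos":[0,0,-1],"angular":[0,0,0],"hand":44},{"delta_pos":[0,0,-1],"angular":[0,0,0],"hand":44},{"delta_pos":[0,0,30],"angular":[0,0,0],"hand":50},{"delta_pos":[0,0,75],"angular":[0,0,0],"hand":55},{"delta_pos":[-12,45,90],"angular":[0,0,0],"hand":60},{"delta_pos":[-25,95,90],"angular":[0,0,0],"hand":60},{"delta_pos":[-38,145,90],"angular":[0,0,0],"hand":60},{"delta_pos":[-50,195,90],"angular":[0,0,0],"hand":60}]'
python3 - <<'E'
from look import *
a=caps("scene");b=caps("top")
E
```

```text
time: 26.85
position: [0.4269, 0.1997, 0.1609]
eef_rot: [0.03, 1.0, 0.0, 0.0]
ft_force: [0.7, 0.4, 1.2]
width: 0.656
gripper_force: 0.0
scene [178. 219.] 85 ctr@z.064 [0.398  0.2715] box [0.4031 0.276  0.0609] 0.076
scene [272. 226.] 50 ctr@z.064 [0.5386 0.0029] box [ 0.5293 -0.0021  0.0734] 0.085
top [279. 220.] 14 ctr@z.064 [ 0.5294 -0.0042] box [ 0.5309 -0.0037  0.0709] 0.087
top [272. 233.] 15 ctr@z.064 [0.4726 0.0025] box [0.473  0.0028 0.0708] 0.082
```

```bash
python3 -m crank '[{"delta_pos":[-10,35,0],"angular":[0,0,0],"hand":60},{"delta_pos":[-23.5,78,0],"angular":[0,0,0],"hand":60},{"delta_pos":[-23.5,78,-30],"angular":[0,0,0],"hand":60},{"delta_pos":[-23.5,78,-65],"angular":[0,0,0],"hand":60},{"delta_pos":[-23.5,78,-95],"angular":[0,0,0],"hand":60},{"delta_pos":[-23.5,78,-104],"angular":[0,0,0],"hand":60},{"delta_pos":[-23.5,78,-104],"angular":[0,0,0],"hand":20},{"delta_pos":[-23.5,78,-104],"angular":[0,0,0],"hand":20},{"delta_pos":[-23.5,78,-104],"angular":[0,0,0],"hand":20},{"delta_pos":[-23.5,78,-104],"angular":[0,0,0],"hand":20}]' 30
python3 -m crank '[{"delta_pos":[0,0,0],"angular":[0,0,0],"hand":20},{"delta_pos":[0,0,0],"angular":[0,0,0],"hand":20},{"delta_pos":[0,0,25],"angular":[0,0,0],"hand":20},{"delta_pos":[0,0,70],"angular":[0,0,0],"hand":20},{"delta_pos":[5,-30,115],"angular":[0,0,0],"hand":20},{"delta_pos":[10,-80,125],"angular":[0,0,0],"hand":20},{"delta_pos":[20,-130,125],"angular":[0,0,0],"hand":20},{"delta_pos":[35,-185,125],"angular":[0,0,0],"hand":20},{"delta_pos":[50,-240,125],"angular":[0,0,0],"hand":20},{"delta_pos":[62,-290,125],"angular":[0,0,0],"hand":20}]' 30
```

```text
time: 28.2
position: [0.4045, 0.2768, 0.0575]
eef_rot: [0.03, 1.0, 0.001, 0.001]
ft_force: [-0.6, 0.8, 2.8]
width: 0.293
gripper_force: 30.0
time: 29.45
position: [0.4655, -0.0159, 0.1813]
eef_rot: [0.03, 1.0, -0.0, -0.0]
ft_force: [0.7, -0.2, -0.7]
width: 0.296
gripper_force: 30.0
```

```bash
python3 -m crank '[{"delta_pos":[5,-40,0],"angular":[0,0,0],"hand":20},{"delta_pos":[7.5,-53,0],"angular":[0,0,0],"hand":20},{"delta_pos":[7.5,-53,0],"angular":[0,0,0],"hand":20},{"delta_pos":[7.5,-53,-30],"angular":[0,0,0],"hand":20},{"delta_pos":[7.5,-53,-60],"angular":[0,0,0],"hand":20},{"delta_pos":[7.5,-53,-85],"angular":[0,0,0],"hand":20},{"delta_pos":[7.5,-53,-102],"angular":[0,0,0],"hand":20},{"delta_pos":[7.5,-53,-109],"angular":[0,0,0],"hand":20},{"delta_pos":[7.5,-53,-111],"angular":[0,0,0],"hand":20},{"delta_pos":[7.5,-53,-111],"angular":[0,0,0],"hand":20}]'
```

```text
time: 30.7
position: [0.4737, -0.0663, 0.0711]
eef_rot: [0.03, 1.0, 0.0, 0.0]
ft_force: [-0.6, -0.2, -1.7]
width: 0.292
gripper_force: 30.0
```

```bash
python3 -m crank '[{"delta_pos":[0,0,-1],"angular":[0,0,0],"hand":20},{"delta_pos":[0,0,-1],"angular":[0,0,0],"hand":44},{"delta_pos":[0,0,-1],"angular":[0,0,0],"hand":44},{"delta_pos":[0,0,-1],"angular":[0,0,0],"hand":44},{"delta_pos":[0,0,30],"angular":[0,0,0],"hand":46},{"delta_pos":[0,0,75],"angular":[0,0,0],"hand":46},{"delta_pos":[-10,6,105],"angular":[0,0,0],"hand":30},{"delta_pos":[-35,20,105],"angular":[0,0,0],"hand":0},{"delta_pos":[-73.5,41,105],"angular":[0,0,0],"hand":0},{"delta_pos":[-73.5,41,105],"angular":[0,0,0],"hand":0}]'
python3 -m crank '[{"delta_pos":[0,0,0],"angular":[0,0,0],"hand":0},{"delta_pos":[0,0,-30],"angular":[0,0,0],"hand":0},{"delta_pos":[0,0,-60],"angular":[0,0,0],"hand":0},{"delta_pos":[0,0,-85],"angular":[0,0,0],"hand":0},{"delta_pos":[0,0,-88],"angular":[0,0,0],"hand":0},{"delta_pos":[0,0,-88],"angular":[0,0,0],"hand":0},{"delta_pos":[0,0,-88],"angular":[0,0,0],"hand":0},{"delta_pos":[0,0,-88],"angular":[0,0,0],"hand":0},{"delta_pos":[0,0,-88],"angular":[0,0,0],"hand":0},{"delta_pos":[0,0,-88],"angular":[0,0,0],"hand":0}]'
python3 - <<'E'
from look import *
a=caps("scene");b=caps("top");save(a,"s4",(200,140,360,270),4.8)
E
```

```text
time: 31.95
position: [0.3976, -0.0248, 0.1756]
eef_rot: [0.029, 1.0, 0.0, -0.0]
ft_force: [0.0, -1.1, 0.2]
width: 0.087
gripper_force: 0.0
time: 33.2
position: [0.4, -0.0257, 0.0878]
eef_rot: [0.03, 1.0, 0.0, 0.0]
ft_force: [-0.6, 0.1, 0.6]
width: 0.005
gripper_force: 0.0
top [279. 220.] 14 ctr@z.064 [ 0.5284 -0.0034] box [ 0.5275 -0.0043  0.0737] 0.088
top [290. 241.] 14 ctr@z.064 [ 0.4692 -0.0727] box [ 0.4701 -0.071   0.0671] 0.089
```

View pics/s4.png

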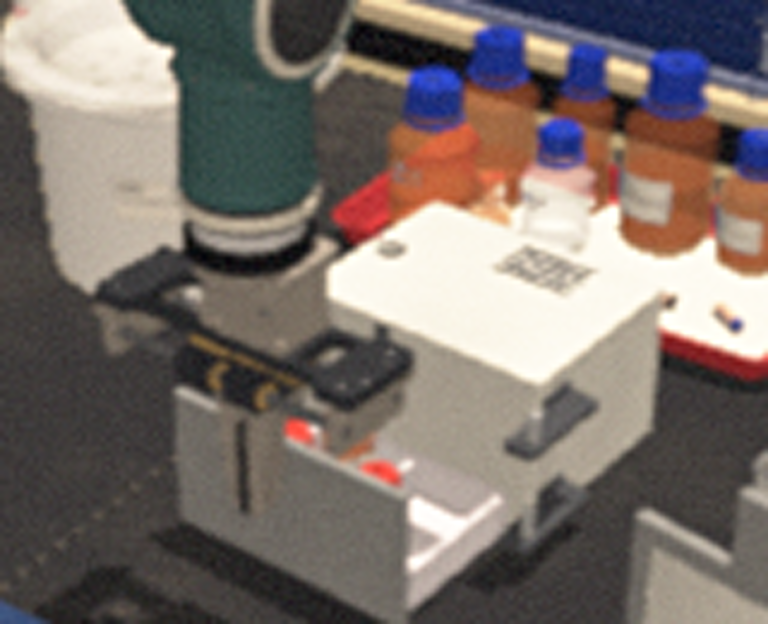

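All three caps are visible in the tray ((298,432), (380,470), (355,447)), and the closed fingers are in front of the panel. Pushing in.

```bash
python3 -m crank '[{"delta_pos":[14,-0.9,0],"angular":[0,0,0],"hand":0},{"delta_pos":[26,-1.6,0],"angular":[0,0,0],"hand":0},{"delta_pos":[37,-2.3,0],"angular":[0,0,0],"hand":0},{"delta_pos":[49,-3,0],"angular":[0,0,0],"hand":0},{"delta_pos":[62,-3.8,0],"angular":[0,0,0],"hand":0},{"delta_pos":[75,-4.6,0],"angular":[0,0,0],"hand":0},{"delta_pos":[88,-5.4,0],"angular":[0,0,0],"hand":0},{"delta_pos":[101,-6.2,0],"angular":[0,0,0],"hand":0},{"delta_pos":[114,-7,0],"angular":[0,0,0],"hand":0},{"delta_pos":[126,-7.7,0],"angular":[0,0,0],"hand":0}]'
python3 -m crank '[{"delta_pos":[5,-0.3,0],"angular":[0,0,0],"hand":0},{"delta_pos":[10,-0.6,0],"angular":[0,0,0],"hand":0},{"delta_pos":[14,-0.9,0],"angular":[0,0,0],"hand":0},{"delta_pos":[18,-1.1,0],"angular":[0,0,0],"hand":0},{"delta_pos":[21,-1.3,0],"angular":[0,0,0],"hand":0},{"delta_pos":[21,-1.3,0],"angular":[0,0,0],"hand":0},{"delta_pos":[21,-1.3,0],"angular":[0,0,0],"hand":0},{"delta_pos":[21,-1.3,0],"angular":[0,0,0],"hand":0},{"delta_pos":[21,-1.3,0],"angular":[0,0,0],"hand":0},{"delta_pos":[21,-1.3,0],"angular":[0,0,0],"hand":0}]'
```

```text
time: 34.55
position: [0.5264, -0.0334, 0.0873]
eef_rot: [0.03, 1.0, 0.0, -0.0]
ft_force: [-4.2, 1.1, -2.9]
width: 0.002
gripper_force: 2.1
time: 35.8
position: [0.5474, -0.0349, 0.0879]
eef_rot: [0.03, 1.0, -0.0, 0.001]
ft_force: [0.3, -0.2, 0.5]
width: 0.003
gripper_force: 0.0
```

```bash
python3 -m crank '[{"delta_pos":[1,-0.1,0],"angular":[0,0,0],"hand":0},{"delta_pos":[2,-0.1,0],"angular":[0,0,0],"hand":0},{"delta_pos":[3,-0.2,0],"angular":[0,0,0],"hand":0},{"delta_pos":[4,-0.2,0],"angular":[0,0,0],"hand":0},{"delta_pos":[5,-0.3,0],"angular":[0,0,0],"hand":0},{"delta_pos":[6,-0.4,0],"angular":[0,0,0],"hand":0},{"delta_pos":[6,-0.4,0],"angular":[0,0,0],"hand":0},{"delta_pos":[6,-0.4,0],"angular":[0,0,0],"hand":0},{"delta_pos":[6,-0.4,0],"angular":[0,0,0],"hand":0},{"delta_pos":[6,-0.4,0],"angular":[0,0,0],"hand":0}]'
python3 - <<'E'
from h import *
a=grab_frame("scene");P=cloud(a);m=(P[...,2]>.02)&(P[...,2]<.1)&(P[...,0]>.535)&(P[...,0]<.6)&(P[...,1]<-.06)&(P[...,1]>-.1);q=P[m];k=np.polyfit(q[:,1],q[:,0],1);print(len(q),np.polyval(k,-.08),np.polyval(k,-.03))
E
```

```text
time: 37.05
position: [0.5527, -0.0352, 0.0874]
eef_rot: [0.03, 1.0, -0.0, -0.0]
ft_force: [-3.2, -1.1, -0.5]
width: 0.005
gripper_force: 1.4
235 0.5621098465498072 0.5673799845408998
```

```bash
python3 -m crank '[{"delta_pos":[1,0,0],"angular":[0,0,0],"hand":0},{"delta_pos":[2,0,0],"angular":[0,0,0],"hand":0},{"delta_pos":[3,0,0],"angular":[0,0,0],"hand":0},{"delta_pos":[3,0,0],"angular":[0,0,0],"hand":0},{"delta_pos":[3,0,0],"angular":[0,0,0],"hand":0},{"delta_pos":[3,0,0],"angular":[0,0,0],"hand":0},{"delta_pos":[3,0,0],"angular":[0,0,0],"hand":0},{"delta_pos":[3,0,0],"angular":[0,0,0],"hand":0},{"delta_pos":[3,0,0],"angular":[0,0,0],"hand":0},{"delta_pos":[3,0,0],"angular":[0,0,0],"hand":0}]'
```

```text
time: 38.35
position: [0.5555, -0.0353, 0.0875]
eef_rot: [0.03, 1.0, -0.0, -0.0]
ft_force: [-4.9, -1.6, -0.8]
width: 0.002
gripper_force: 2.5
```

```bash
python3 -m crank '[{"delta_pos":[1,0,0],"angular":[0,0,0],"hand":0},{"delta_pos":[2,0,0],"angular":[0,0,0],"hand":0},{"delta_pos":[3,0,0],"angular":[0,0,0],"hand":0},{"delta_pos":[4,0,0],"angular":[0,0,0],"hand":0},{"delta_pos":[4,0,0],"angular":[0,0,0],"hand":0},{"delta_pos":[4,0,0],"angular":[0,0,0],"hand":0},{"delta_pos":[4,0,0],"angular":[0,0,0],"hand":0},{"delta_pos":[4,0,0],"angular":[0,0,0],"hand":0},{"delta_pos":[4,0,0],"angular":[0,0,0],"hand":0},{"delta_pos":[4,0,0],"angular":[0,0,0],"hand":0}]'
```

```text
time: 39.6
position: [0.5556, -0.0353, 0.0874]
eef_rot: [0.03, 1.0, 0.0, -0.004]
ft_force: [-15.0, -0.3, 11.4]
width: 0.002
gripper_force: 7.7
```

At the inner stop (15 N). Backing off and heading for the door.

```bash
python3 -m crank '[{"delta_pos":[-10,0,0],"angular":[0,0,0],"hand":0},{"delta_pos":[-30,0,0],"angular":[0,0,0],"hand":0},{"delta_pos":[-60,0,15],"angular":[0,0,-0.18],"hand":20},{"delta_pos":[-90,-10,60],"angular":[0,0,-0.36],"hand":40},{"delta_pos":[-95,-40,110],"angular":[0,0,-0.54],"hand":60},{"delta_pos":[-95,-85,150],"angular":[0,0,-0.72],"hand":60},{"delta_pos":[-95,-130,160],"angular":[0,0,-0.9],"hand":60},{"delta_pos":[-95,-175,160],"angular":[0,0,-1.08],"hand":60},{"delta_pos":[-95,-220,160],"angular":[0,0,-1.26],"hand":60},{"delta_pos":[-95,-260,160],"angular":[0,0,-1.44],"hand":60}]'
python3 -m crank '[{"delta_pos":[0,-20,0],"angular":[0,0,-0.15],"hand":60},{"delta_pos":[0,-35,0],"angular":[0,0,-0.24],"hand":60},{"delta_pos":[0,-35,0],"angular":[0,0,-0.24],"hand":60},{"delta_pos":[0,-35,0],"angular":[0,0,-0.24],"hand":60},{"delta_pos":[0,-35,0],"angular":[0,0,-0.24],"hand":60},{"delta_pos":[0,-35,0],"angular":[0,0,-0.24],"hand":60},{"delta_pos":[0,-35,0],"angular":[0,0,-0.24],"hand":60},{"delta_pos":[0,-35,0],"angular":[0,0,-0.24],"hand":60},{"delta_pos":[0,-35,0],"angular":[0,0,-0.24],"hand":60},{"delta_pos":[0,-35,0],"angular":[0,0,-0.24],"hand":60}]'
python3 - <<'E'
from h import *
import pickle
a=grab_frame("scene");b=grab_frame("top");pickle.dump((a,b),open("p5.pkl","wb"))
save(a,"s5",(210,150,410,310),3.9);print(state()["joints"].round(2))
for n,f in(("scene",a),("top",b)):
    P=cloud(f);m=(P[...,2]>.02)&(P[...,2]<.1)&(P[...,0]>.535)&(P[...,0]<.6)&(P[...,1]<.04)&(P[...,1]>-.1);q=P[m];k=np.polyfit(q[:,1],q[:,0],1);print(n,"panel x at -.03",len(q),np.polyval(k,-.03))
    m=(P[...,2]>.13)&(P[...,2]<.168)&(P[...,0]>.44)&(P[...,0]<.5)&(P[...,1]<-.29)&(P[...,1]>-.37);q=P[m]
    if len(q)>8: k=np.polyfit(q[:,1],q[:,0],1);print("tab",len(q),"x@-.33",np.polyval(k,-.33),np.degrees(np.arctan(k[0])),q.min(0),q.max(0))
E
```

```text
time: 40.85
position: [0.4667, -0.2976, 0.2489]
eef_rot: [0.684, 0.73, 0.001, 0.003]
ft_force: [0.1, -0.0, -0.3]
width: 0.652
gripper_force: 0.0
time: 42.1
position: [0.4649, -0.3302, 0.2476]
eef_rot: [0.764, 0.645, -0.0, 0.0]
ft_force: [0.4, 0.6, -0.0]
width: 0.655
gripper_force: 0.0
[ 0.02  0.34  0.68  1.8  -0.24  1.08  0.62]
scene panel x at -.03 762 0.5625490527704474
tab 262 x@-.33 0.46407818967150916 8.810131046812847 [ 0.45513748 -0.3593369   0.13006361] [ 0.47159591 -0.29973492  0.16799368]
top panel x at -.03 198 0.566073352189888
```

View pics/s5.png

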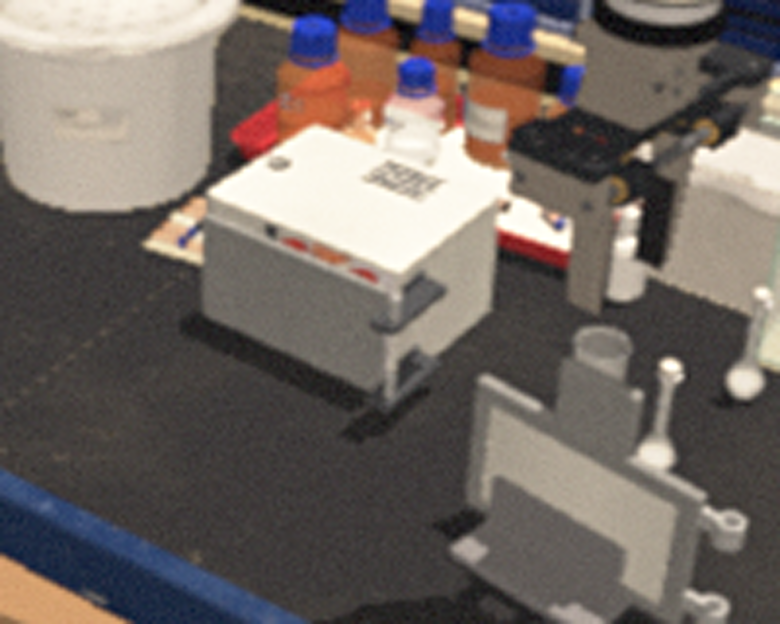

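The tray panel is flush and latched at the same depth as at the start. The door tab is at (600,405) in the crop, with the gripper above it.

```bash
python3 -m crank '[{"delta_pos":[4,0,-20],"angular":[0,0,0],"hand":60},{"delta_pos":[4,0,-50],"angular":[0,0,0],"hand":60},{"delta_pos":[4,0,-80],"angular":[0,0,0],"hand":60},{"delta_pos":[4,0,-105],"angular":[0,0,0],"hand":60},{"delta_pos":[4,0,-116],"angular":[0,0,0],"hand":60},{"delta_pos":[4,0,-116],"angular":[0,0,0],"hand":60},{"delta_pos":[4,0,-116],"angular":[0,0,0],"hand":30},{"delta_pos":[4,0,-116],"angular":[0,0,0],"hand":25},{"delta_pos":[4,0,-116],"angular":[0,0,0],"hand":20},{"delta_pos":[4,0,-116],"angular":[0,0,0],"hand":16}]' 8
python3 -m crank '[{"delta_pos":[0,0,0],"angular":[0,0,0],"hand":8},{"delta_pos":[0,0,0],"angular":[0,0,0],"hand":4},{"delta_pos":[0,0,0],"angular":[0,0,0],"hand":4},{"delta_pos":[0,0,0],"angular":[0,0,0],"hand":4},{"delta_pos":[0,0,0],"angular":[0,0,0],"hand":4},{"delta_pos":[0,0,0],"angular":[0,0,0],"hand":4},{"delta_pos":[0,0,0],"angular":[0,0,0],"hand":4},{"delta_pos":[0,0,0],"angular":[0,0,0],"hand":4},{"delta_pos":[0,0,0],"angular":[0,0,0],"hand":4},{"delta_pos":[0,0,0],"angular":[0,0,0],"hand":4}]' 50
```

```text
time: 43.45
position: [0.469, -0.3302, 0.1319]
eef_rot: [0.764, 0.645, 0.0, 0.0]
ft_force: [-1.0, 0.5, -0.5]
width: 0.241
gripper_force: 0.0
time: 44.7
position: [0.4689, -0.3302, 0.1317]
eef_rot: [0.764, 0.645, 0.0, 0.0]
ft_force: [-1.0, 1.2, 2.9]
width: 0.104
gripper_force: 50.0
```

```bash
python3 -m crank '[{"delta_pos":[0,0,6],"angular":[0,0,0],"hand":4},{"delta_pos":[0,0,14],"angular":[0,0,0],"hand":4},{"delta_pos":[0,0,24],"angular":[0,0,0],"hand":4},{"delta_pos":[0,0,34],"angular":[0,0,0],"hand":4},{"delta_pos":[0,0,46],"angular":[0,0,0],"hand":4},{"delta_pos":[0,0,58],"angular":[0,0,0],"hand":4},{"delta_pos":[0,0,70],"angular":[0,0,0],"hand":4},{"delta_pos":[0,0,75],"angular":[0,0,0],"hand":4},{"delta_pos":[0,0,75],"angular":[0,0,0],"hand":4},{"delta_pos":[0,0,75],"angular":[0,0,0],"hand":4}]'
python3 -m crank '[{"delta_pos":[0,15,0],"angular":[0,0,0.01],"hand":4},{"delta_pos":[0,45,0],"angular":[0,0,0.02],"hand":4},{"delta_pos":[0,80,0],"angular":[0,0,0.03],"hand":4},{"delta_pos":[0,115,0],"angular":[0,0,0.04],"hand":4},{"delta_pos":[0,150,0],"angular":[0,0,0.05],"hand":4},{"delta_pos":[0,185,0],"angular":[0,0,0.06],"hand":4},{"delta_pos":[0,220,0],"angular":[0,0,0.07],"hand":4},{"delta_pos":[0,255,0],"angular":[0,0,0.09],"hand":4},{"delta_pos":[0,285,-10],"angular":[0,0,0.107],"hand":4},{"delta_pos":[2.5,303,-25],"angular":[0,0,0.107],"hand":4}]'
python3 -m crank '[{"delta_pos":[0,0,-10],"angular":[0,0,0],"hand":4},{"delta_pos":[0,0,-10],"angular":[0,0,0],"hand":4},{"delta_pos":[0,0,-10],"angular":[0,0,0],"hand":4},{"delta_pos":[0,0,-10],"angular":[0,0,0],"hand":4},{"delta_pos":[0,0,-10],"angular":[0,0,0],"hand":4},{"delta_pos":[0,0,-10],"angular":[0,0,0],"hand":4},{"delta_pos":[0,0,-10],"angular":[0,0,0],"hand":4},{"delta_pos":[0,0,-10],"angular":[0,0,0],"hand":4},{"delta_pos":[0,0,-10],"angular":[0,0,0],"hand":4},{"delta_pos":[0,0,-10],"angular":[0,0,0],"hand":4}]'
python3 - <<'E'
from h import *
import pickle
a=grab_frame("scene");b=grab_frame("top");pickle.dump((a,b),open("p6.pkl","wb"))
def c(f,x,y,w,h,s):
    im=cv2.cvtColor(f["pixels"],cv2.COLOR_RGB2BGR)[y:y+h,x:x+w]; return cv2.resize(im,(w*s,h*s),interpolation=cv2.INTER_CUBIC)
cv2.imwrite("pics/door.png",np.hstack([c(a,270,180,80,90,5),c(b,270,180,80,90,5)]))
E
```

```text
time: 45.95
position: [0.4686, -0.3299, 0.2062]
eef_rot: [0.764, 0.645, -0.0, -0.0]
ft_force: [-0.0, -0.0, -4.2]
width: 0.105
gripper_force: 50.0
time: 47.2
position: [0.4711, -0.0248, 0.1812]
eef_rot: [0.728, 0.686, 0.001, -0.0]
ft_force: [0.7, 0.5, -2.8]
width: 0.107
gripper_force: 50.0
time: 48.45
position: [0.4713, -0.0272, 0.1716]
eef_rot: [0.729, 0.685, -0.0, 0.0]
ft_force: [0.7, 0.5, -3.0]
width: 0.104
gripper_force: 50.0
```

View pics/door.png

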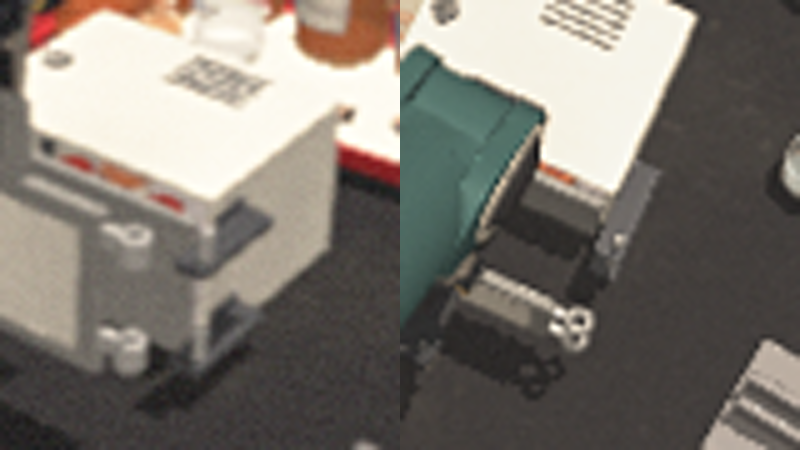

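```bash
python3 - <<'E'
from h import *
import pickle
a,b=pickle.load(open("p6.pkl","rb"))
def c(f,x,y,w,h,s):
    im=cv2.cvtColor(f["pixels"],cv2.COLOR_RGB2BGR)[y:y+h,x:x+w]; im=cv2.resize(im,(w*s,h*s),interpolation=cv2.INTER_CUBIC)
    return np.clip(128+(im.astype(float)-110)*1.3,0,255).astype(np.uint8)
cv2.imwrite("pics/zoom.png",np.hstack([c(a,288,218,38,40,11),c(b,294,216,34,40,11)]))
E
```

```text
(no output)
```

View pics/zoom.png

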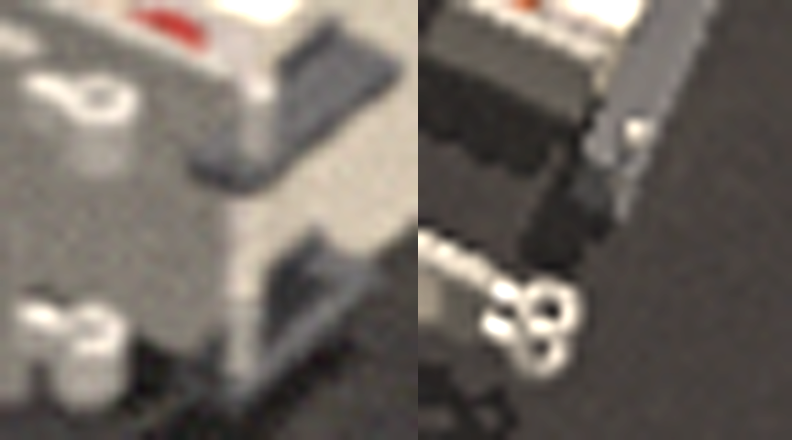

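The left half shows the upper and lower knuckle rings at (103,97) and (95,326), with the upper pintle tip at (258,78). The right half shows the rings at (553,306) and (539,349), with the upper pintle tip at (636,130).

```bash
cat > pt.py <<'E'
from h import *
import pickle
def ray(f,u,v,z):
    F=210/np.tan(np.radians(f["fovy"])/2); d=R.from_quat(f["orientation"]).apply([(u-f["cx"])/F,(v-f["cy"])/F,1]); o=np.array(f["xyz"]); return ((o+d*(z-o[2])/d[2])*1000).round(1)
E
python3 - <<'E'
from pt import *
a,b=pickle.load(open("p6.pkl","rb"))
S=lambda x,y,z:ray(a,288+x/11-.5,218+y/11-.5,z)
T=lambda x,y,z:ray(b,294+(x-418)/11-.5,216+y/11-.5,z)
print("S upK",S(103,97,.156),"loK",S(95,326,.084),"pin",S(258,78,.123))
print("T upK",T(553,306,.156),"loK",T(539,349,.084),"pin",T(636,130,.123))
s=state();q=R.from_quat(s["eef_rot"]).as_matrix();print(np.degrees(np.arctan2(q[1,1],q[0,1])))
# predicted knuckle from TCP: 105mm along door -y
yaw=np.arctan2(q[1,1],q[0,1]);t=s["position"]*1000;print("pred",t[0]+105*np.sin(yaw),t[1]-105*np.cos(yaw))
P=cloud(a);m=(P[...,2]>.06)&(P[...,2]<.15)&(P[...,0]>.44)&(P[...,0]<.49)&(P[...,1]<.0)&(P[...,1]>-.11);k=np.polyfit(P[m][:,1],P[m][:,0],1);print("door yaw",-np.degrees(np.arctan(k[0])),m.sum())
for f in(a,b):
    P=cloud(f);m=(abs(P[...,2]-.1)<.008)&(P[...,0]>.5)&(P[...,0]<.62)&(P[...,1]<-.122)&(P[...,1]>-.17);print("bracket",m.sum(),P[m].min(0),P[m].max(0),P[m].mean(0))
E
```

```text
S upK [ 465.5 -131.2  156. ] loK [ 466.3 -131.3   84. ] pin [ 538.4 -135.   123. ]
T upK [ 466.  -131.6  156. ] loK [ 463.1 -131.5   84. ] pin [ 536.8 -135.9  123. ]
-3.555465779917847
pred 464.8192719045008 -131.93857558569727
door yaw -2.912959951994801 772
bracket 149 [ 0.52390971 -0.14734024  0.09246586] [ 0.61983563 -0.12220812  0.10760108] [ 0.56720577 -0.13498146  0.09951909]
bracket 110 [ 0.52467376 -0.14595737  0.09284659] [ 0.61501846 -0.12206656  0.10784987] [ 0.56617561 -0.1331137   0.09995325]
```

```bash
python3 -m crank '[{"delta_pos":[12,-0.7,0],"angular":[0,0,0],"hand":4},{"delta_pos":[24,-1.4,0],"angular":[0,0,0],"hand":4},{"delta_pos":[36,-2.0,0],"angular":[0,0,0],"hand":4},{"delta_pos":[48,-2.7,0],"angular":[0,0,0],"hand":4},{"delta_pos":[58,-3.2,0],"angular":[0,0,0],"hand":4},{"delta_pos":[66,-3.7,0],"angular":[0,0,0],"hand":4},{"delta_pos":[71.8,-4,0],"angular":[0,0,0],"hand":4},{"delta_pos":[71.8,-4,0],"angular":[0,0,0],"hand":4},{"delta_pos":[71.8,-4,0],"angular":[0,0,0],"hand":4},{"delta_pos":[71.8,-4,0],"angular":[0,0,0],"hand":4}]'
python3 - <<'E'
from h import *
import pickle
print(state()["position"])
a=grab_frame("scene");b=grab_frame("top");pickle.dump((a,b),open("p7.pkl","wb"))
def c(f,x,y,w,h,s):
    im=cv2.cvtColor(f["pixels"],cv2.COLOR_RGB2BGR)[y:y+h,x:x+w]; im=cv2.resize(im,(w*s,h*s),interpolation=cv2.INTER_CUBIC)
    return np.clip(128+(im.astype(float)-110)*1.3,0,255).astype(np.uint8)
cv2.imwrite("pics/zoom2.png",np.hstack([c(a,294,210,26,40,15),c(b,300,210,26,40,15)]))
E
```

```text
time: 49.8
position: [0.5429, -0.0311, 0.1716]
eef_rot: [0.729, 0.685, 0.0, -0.0]
ft_force: [-0.1, 1.1, -3.4]
width: 0.105
gripper_force: 50.0
[ 0.542876   -0.03110402  0.17164499]
```

View pics/zoom2.png

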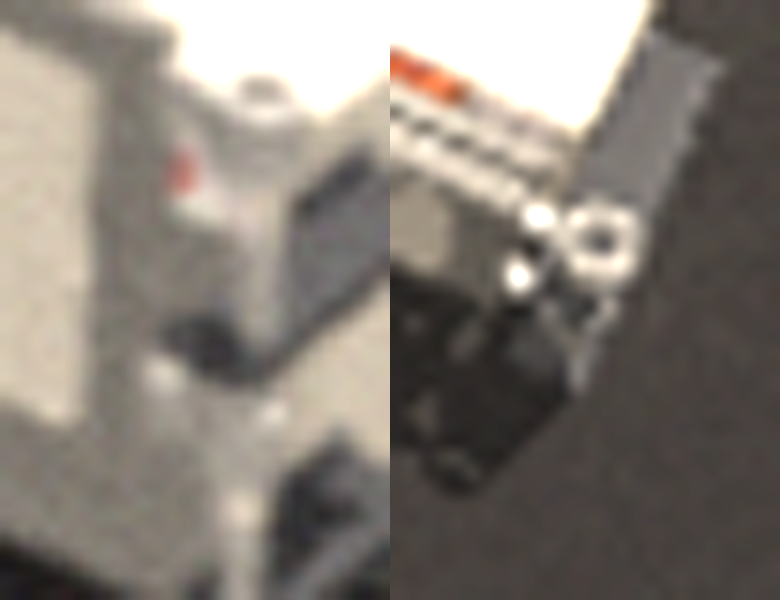

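The left half shows the knuckle ring at (263,92) with the upper pintle column under it at x≈258. The right half shows the ring centred at (601,240). They are aligned within about 1 mm, so I'll lower slowly and watch the force.

```bash
python3 - <<'E'
from pt import *
a,b=pickle.load(open("p7.pkl","rb"))
print("S",ray(a,294+263/15-.5,210+92/15-.5,.156),"T",ray(b,300+(601-390)/15-.5,210+240/15-.5,.156))
E
python3 -m crank '[{"delta_pos":[0,0,-4],"angular":[0,0,0],"hand":4},{"delta_pos":[0,0,-8],"angular":[0,0,0],"hand":4},{"delta_pos":[0,0,-12],"angular":[0,0,0],"hand":4},{"delta_pos":[0,0,-14],"angular":[0,0,0],"hand":4},{"delta_pos":[0,0,-15],"angular":[0,0,0],"hand":4},{"delta_pos":[0,0,-16],"angular":[0,0,0],"hand":4},{"delta_pos":[0,0,-17],"angular":[0,0,0],"hand":4},{"delta_pos":[0,0,-18],"angular":[0,0,0],"hand":4},{"delta_pos":[0,0,-18],"angular":[0,0,0],"hand":4},{"delta_pos":[0,0,-18],"angular":[0,0,0],"hand":4}]'
```

```text
S [ 534.8 -135.3  156. ] T [ 536.4 -134.7  156. ]
time: 51.15
position: [0.5432, -0.0312, 0.1536]
eef_rot: [0.729, 0.685, 0.0, 0.0]
ft_force: [-0.5, -0.2, -2.9]
width: 0.104
gripper_force: 50.0
```

```bash
python3 -m crank '[{"delta_pos":[0,0,-1],"angular":[0,0,0],"hand":4},{"delta_pos":[0,0,-2],"angular":[0,0,0],"hand":4},{"delta_pos":[0,0,-3],"angular":[0,0,0],"hand":4},{"delta_pos":[0,0,-4],"angular":[0,0,0],"hand":4},{"delta_pos":[0,0,-5],"angular":[0,0,0],"hand":4},{"delta_pos":[0,0,-6],"angular":[0,0,0],"hand":4},{"delta_pos":[0,0,-7],"angular":[0,0,0],"hand":4},{"delta_pos":[0,0,-8],"angular":[0,0,0],"hand":4},{"delta_pos":[0,0,-8],"angular":[0,0,0],"hand":4},{"delta_pos":[0,0,-8],"angular":[0,0,0],"hand":4}]'
```

```text
time: 52.4
position: [0.5432, -0.0313, 0.1455]
eef_rot: [0.729, 0.685, -0.0, 0.0]
ft_force: [1.7, -1.7, -3.4]
width: 0.102
gripper_force: 50.0
```

```bash
python3 -m crank '[{"delta_pos":[0,0,-1],"angular":[0,0,0],"hand":4},{"delta_pos":[0,0,-2],"angular":[0,0,0],"hand":4},{"delta_pos":[0,0,-3],"angular":[0,0,0],"hand":4},{"delta_pos":[0,0,-4],"angular":[0,0,0],"hand":4},{"delta_pos":[0,0,-5.5],"angular":[0,0,0],"hand":4},{"delta_pos":[0,0,-7],"angular":[0,0,0],"hand":4},{"delta_pos":[0,0,-8.5],"angular":[0,0,0],"hand":4},{"delta_pos":[0,0,-10],"angular":[0,0,0],"hand":4},{"delta_pos":[0,0,-10.5],"angular":[0,0,0],"hand":4},{"delta_pos":[0,0,-10.5],"angular":[0,0,0],"hand":4}]'
python3 -m crank '[{"delta_pos":[0,0,-0.5],"angular":[0,0,0],"hand":4},{"delta_pos":[0,0,-1],"angular":[0,0,0],"hand":4},{"delta_pos":[0,0,-1.5],"angular":[0,0,0],"hand":4},{"delta_pos":[0,0,-2],"angular":[0,0,0],"hand":4},{"delta_pos":[0,0,-2],"angular":[0,0,0],"hand":4},{"delta_pos":[0,0,-2],"angular":[0,0,0],"hand":4},{"delta_pos":[0,0,-2],"angular":[0,0,0],"hand":4},{"delta_pos":[0,0,-2],"angular":[0,0,0],"hand":4},{"delta_pos":[0,0,-2],"angular":[0,0,0],"hand":4},{"delta_pos":[0,0,-2],"angular":[0,0,0],"hand":4}]'
```

```text
time: 53.65
position: [0.5432, -0.0313, 0.135]
eef_rot: [0.729, 0.685, -0.0, 0.0]
ft_force: [1.9, -1.1, -2.4]
width: 0.107
gripper_force: 50.0
time: 54.9
position: [0.5434, -0.0311, 0.1333]
eef_rot: [0.729, 0.685, 0.0, 0.0]
ft_force: [1.3, -0.8, 4.6]
width: 0.101
gripper_force: 50.0
```

Seated on the brackets. Releasing slowly and lifting straight up.

```bash
python3 -m crank '[{"delta_pos":[0,0,0],"angular":[0,0,0],"hand":14},{"delta_pos":[0,0,0],"angular":[0,0,0],"hand":22},{"delta_pos":[0,0,0],"angular":[0,0,0],"hand":32},{"delta_pos":[0,0,0],"angular":[0,0,0],"hand":40},{"delta_pos":[0,0,10],"angular":[0,0,0],"hand":40},{"delta_pos":[0,0,40],"angular":[0,0,0],"hand":40},{"delta_pos":[0,0,80],"angular":[0,0,0],"hand":40},{"delta_pos":[0,0,130],"angular":[0,0,0],"hand":40},{"delta_pos":[-40,0,160],"angular":[0,0,0],"hand":40},{"delta_pos":[-60,60,160],"angular":[0,0,0],"hand":40}]'
python3 -m crank '[{"delta_pos":[-20,50,0],"angular":[0,0,0],"hand":40},{"delta_pos":[-40,100,0],"angular":[0,0,0],"hand":40},{"delta_pos":[-60,150,0],"angular":[0,0,0],"hand":40},{"delta_pos":[-60,200,0],"angular":[0,0,0],"hand":40},{"delta_pos":[-60,220,0],"angular":[0,0,0],"hand":40},{"delta_pos":[-60,220,0],"angular":[0,0,0],"hand":40},{"delta_pos":[-60,220,0],"angular":[0,0,0],"hand":40},{"delta_pos":[-60,220,0],"angular":[0,0,0],"hand":40},{"delta_pos":[-60,220,0],"angular":[0,0,0],"hand":40},{"delta_pos":[-60,220,0],"angular":[0,0,0],"hand":40}]'
python3 - <<'E'
from h import *
a=grab_frame("scene");b=grab_frame("top");save(a,"fin",(150,140,400,310),3.1)
for f in(a,b):
    P=cloud(f);m=(P[...,2]>.03)&(P[...,2]<.115)&(P[...,0]>.51)&(P[...,0]<.57)&(P[...,1]<.04)&(P[...,1]>-.1);q=P[m];k=np.polyfit(q[:,1],q[:,0],1);print("door",len(q),np.polyval(k,-.03),-np.degrees(np.arctan(k[0])))
    m=(P[...,2]>.13)&(P[...,2]<.2)&(P[...,0]>.5)&(P[...,0]<.58)&(P[...,1]<.02)&(P[...,1]>-.08);q=P[m];print("tab",q.min(0),q.max(0),np.percentile(q[:,2],97))
E
```

```text
time: 56.15
position: [0.484, 0.0245, 0.2966]
eef_rot: [0.732, 0.681, 0.003, 0.002]
ft_force: [0.5, 0.8, 0.5]
width: 0.434
gripper_force: 0.0
time: 57.4
position: [0.4235, 0.2477, 0.2932]
eef_rot: [0.729, 0.685, 0.0, 0.0]
ft_force: [-1.0, -0.1, -0.2]
width: 0.435
gripper_force: 0.0
door 837 0.5380023952750885 -3.2971104402629567
tab [ 0.53152053 -0.06044272  0.13013134] [ 5.51038621e-01 -1.34519529e-04  1.73976474e-01] 0.17201853204700415
door 296 0.5482964333393247 -2.511773378251699
tab [ 0.53609262 -0.05844158  0.13159846] [0.54861307 0.00100727 0.17682487] 0.17499205072451637
```

View pics/fin.png

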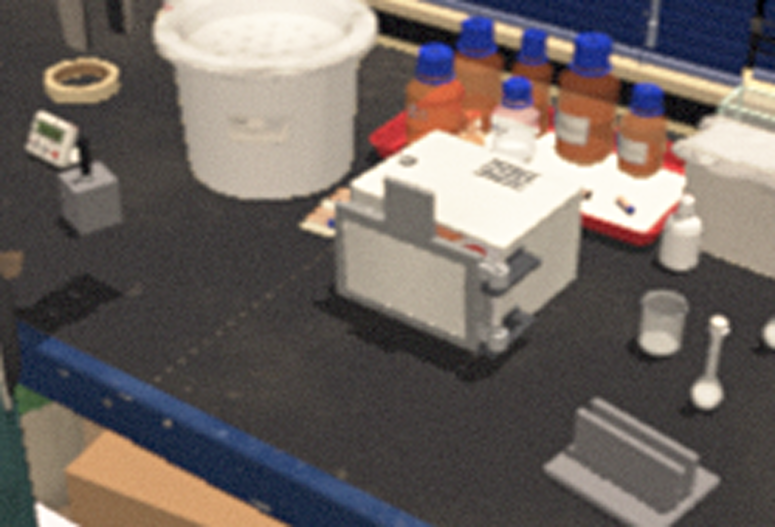

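The door hangs on both pintles, closed: its yaw matches the store within 0.3°, and the tab top at 175 mm is the hung height. The pin is in its holder, and the timer, beaker and flask are undisturbed.

```bash
python3 -c "
from rig import *
print(hand_in())"
```

```text
the job is handed in; nothing more can be done
None
```

The job is done and handed in after about 57 s: pin back in its holder, all three bottles upright in the tray, tray latched home, and the door hanging closed on both pintles, with nothing else disturbed.

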